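# Tighten the service cover of a laser station crosswise

### The arm

A 7-joint arm with a two-finger parallel gripper is mounted at the origin on the work surface. World frame = base frame: x ahead of the robot, y to its left, z up, the work surface at z = 0. Lengths are in m, angles in rad, forces in N, time in s.
With the tool pointing down it reaches from about 0.4 to 0.9 m from the base axis. Payload 5.5 kg.
Tool frame: the origin (TCP) lies at the very end of the fingers, on their centre line; the grasp point (between the pads) lies 19 mm behind it (env.tcp_to_grasp is the distance from the TCP to the grasp point, in m); z points along the fingers, x is the direction in which the jaws open and shut, and the axes are right-handed (so a half turn about z gives the same grasp; the last joint's range is limited). The gripper opens to 92 mm and grips with 3 to 60 N. Pads are 19 mm wide; open, the fingers measure 130 mm over their backs; the gripper's body (75 mm by 190 mm) begins 47 mm behind the grasp point.
Start: joints at [1.576, 0.501, -0.427, 1.55, 0.221, 1.138, -0.21], TCP at [0.166, -0.629, 0.227] pointing down, gripper open.
Joint ranges: [-2.88, 2.88], [-0.31, 2.03], [-1.54, 1.56], [0.2, 2.42], [-1.41, 4.55], [0.19, 2.02], [-2.57, 2.57]. Speed limits (rad/s): [2.57, 2.57, 3.14, 3.14, 3.14, 3.14, 3.14].

### API

Orientations are given as a unit quaternion [x, y, z, w].
In Python, from station import env, eyes gives the robot as it stands.
- The arm moves only by the tool move_arm, never from a script. Its argument "plan" is a list of rows, each a list of 5 numbers: the gripper command: -1 is shut, 1 is fully open, values between are in proportion, then the shift along the world's x, y, z in m, then the turn about the world's z in rad. A call has 1 to 12 rows; each row is the pose to reach, as a shift and turn from the pose commanded when the call began; what a row does not reach only later rows make up. A row lasts 1/10 s, in which the tool goes at most 50 mm and 8.59 degrees, less where a joint would pass 70% of its speed; a pose out of reach is approached as far as the arm can. A call with a gripper value outside its range is refused whole. The fingers move at their own pace and stop on an object; the grip force is fixed at half the most. Time passes only in rows, so rows that repeat a pose let the fingers close. It gives the time, the measured TCP pose, the force and the opening at its end, in the units of the state.
- env.get_obs(): the state, without advancing time (a new reading comes with each control period).
- eyes.grab_frame(name): name is "scene" or "side" or "wrist"; returns a dict with "image" (420x560x3 uint8, red, green, blue), "fovy" (degrees; the focal length in pixels is half the picture's height over the tangent of half this angle, whatever the lens; pixels are square), "cx", "cy" (the principal point, pixels), "position" and "orientation" of the camera in the world. Camera axes: x right, y down, z forward; pixel columns grow to the right and rows downward; lengths in m; the calibration is good to about 2 mm. A picture is of the moment at which its call begins. There is no depth.
- env.close_job(): hands the job in, once; it reports no verdict.
The state is a dict: "t": time; "q": joint angles; "dq": joint speeds; "joint_torque": joint torques, N m; "ee_pos": TCP position; "tool_rot": TCP orientation; "force": force on the tool from outside, world axes, zero at the start; "moment": the same for the moment, N m; "finger_gap": finger opening in m.
Only numpy, scipy, OpenCV 4.12 (cv2) and the standard library are available. Lean on these libraries where they do the work, as an engineer would, in place of code of your own. Each camera call takes 0.05 s, during which the arm holds its last target.

### The job

The laser station's round service cover has a new seal and its four T-bar bolts are still loose. Tighten it evenly in two passes: first give each bolt about a twelfth of a turn (30 degrees) clockwise, doing two opposite bolts and then the other two, then go round again in the same crosswise manner and tighten each until it is snug on the seal, about 0.25 N m. Feel for the seal so as not to crush it by overtightening, do not lean on the cover, and leave the things lying around alone.

Things in the scene. Friction and masses are not known exactly. Their poses are not given: they have to be found in the camera images.
- machine: Low black housing, 270 x 340 x 50 mm, fixed to the bench; origin: centre of its underside, z up. Centred on it lies a round aluminium cover, 204 mm across, its top 60 mm above the bench. Four T-bar bolts stand on a 72 mm radius at (+51,+51), (-51,+51), (-51,-51), (+51,-51) mm for bolts 1, 2, 3, 4; 1 faces 3 and 2 faces 4 across the cover. A rail 28 mm wide, 8 mm high lies along x at y = +144 mm.
- cover: The round aluminium cover plate, 204 mm across and 10 mm thick; origin at the centre of its underside, 50 mm above the bench. It does not move.
- bolt1 (a joint): Angle of bolt 1, rad, growing as it turns clockwise seen from above (tightening). Starts loose at 0 to 0.2; a twelfth of a turn is 0.52. It runs at a steady drag of 0.12 N m until its head meets the seal, unseen, somewhere from 0.95 to 1.45, different for each bolt and job; from there the torque climbs by about 2 N m per rad.
- bolt1_bar (a point): Middle of the steel T-bar of bolt 1, on the bolt's upright axis, 24 mm above the cover. The bar is 42 mm long (along this frame's x, level), 12 mm wide (y), 24 mm high: it spans 12 to 36 mm above the cover. Below it are an 11 mm thick stem and a 28 mm collar, 4 mm high, on the cover. It turns with the bolt and does not rise or sink.
- bolt2 (a joint): Angle of bolt 2, rad, growing as it turns clockwise seen from above (tightening). Starts loose at 0 to 0.2; a twelfth of a turn is 0.52. It runs at a steady drag of 0.12 N m until its head meets the seal, unseen, somewhere from 0.95 to 1.45, different for each bolt and job; from there the torque climbs by about 2 N m per rad.
- bolt2_bar (a point): Middle of the steel T-bar of bolt 2, on the bolt's upright axis, 24 mm above the cover. The bar is 42 mm long (along this frame's x, level), 12 mm wide (y), 24 mm high: it spans 12 to 36 mm above the cover. Below it are an 11 mm thick stem and a 28 mm collar, 4 mm high, on the cover. It turns with the bolt and does not rise or sink.
- bolt3 (a joint): Angle of bolt 3, rad, growing as it turns clockwise seen from above (tightening). Starts loose at 0 to 0.2; a twelfth of a turn is 0.52. It runs at a steady drag of 0.12 N m until its head meets the seal, unseen, somewhere from 0.95 to 1.45, different for each bolt and job; from there the torque climbs by about 2 N m per rad.
- bolt3_bar (a point): Middle of the steel T-bar of bolt 3, on the bolt's upright axis, 24 mm above the cover. The bar is 42 mm long (along this frame's x, level), 12 mm wide (y), 24 mm high: it spans 12 to 36 mm above the cover. Below it are an 11 mm thick stem and a 28 mm collar, 4 mm high, on the cover. It turns with the bolt and does not rise or sink.
- bolt4 (a joint): Angle of bolt 4, rad, growing as it turns clockwise seen from above (tightening). Starts loose at 0 to 0.2; a twelfth of a turn is 0.52. It runs at a steady drag of 0.12 N m until its head meets the seal, unseen, somewhere from 0.95 to 1.45, different for each bolt and job; from there the torque climbs by about 2 N m per rad.
- bolt4_bar (a point): Middle of the steel T-bar of bolt 4, on the bolt's upright axis, 24 mm above the cover. The bar is 42 mm long (along this frame's x, level), 12 mm wide (y), 24 mm high: it spans 12 to 36 mm above the cover. Below it are an 11 mm thick stem and a 28 mm collar, 4 mm high, on the cover. It turns with the bolt and does not rise or sink.
- seat1: The seal seat under bolt 1, inside the housing, not visible; origin on the bolt's axis at the cover's top face. A bolt felt at 0.2 to 0.3 N m is tight; let go, it springs back up to 0.25 rad and stays tight. With the turning stopped, the drag can hide or add 0.12 N m. More than 30 N on the seat crushes the seal: it is the torque beyond the drag over a 20 mm lever (0.1 N m gives 5 N).
- seat2: The seal seat under bolt 2, inside the housing, not visible; origin on the bolt's axis at the cover's top face. A bolt felt at 0.2 to 0.3 N m is tight; let go, it springs back up to 0.25 rad and stays tight. With the turning stopped, the drag can hide or add 0.12 N m. More than 30 N on the seat crushes the seal: it is the torque beyond the drag over a 20 mm lever (0.1 N m gives 5 N).
- seat3: The seal seat under bolt 3, inside the housing, not visible; origin on the bolt's axis at the cover's top face. A bolt felt at 0.2 to 0.3 N m is tight; let go, it springs back up to 0.25 rad and stays tight. With the turning stopped, the drag can hide or add 0.12 N m. More than 30 N on the seat crushes the seal: it is the torque beyond the drag over a 20 mm lever (0.1 N m gives 5 N).
- seat4: The seal seat under bolt 4, inside the housing, not visible; origin on the bolt's axis at the cover's top face. A bolt felt at 0.2 to 0.3 N m is tight; let go, it springs back up to 0.25 rad and stays tight. With the turning stopped, the drag can hide or add 0.12 N m. More than 30 N on the seat crushes the seal: it is the torque beyond the drag over a 20 mm lever (0.1 N m gives 5 N).
- loupe: Black hand magnifier lying on the bench beside the housing, 62 mm round with a 75 mm handle, 10 mm thick; origin at the centre of its ring, underside. A bystander.
- driver: Screwdriver with a wooden handle, 170 mm long, lying on the bench on the other side of the housing. A bystander.
- collet: Brass work holder, 48 mm in diameter, 50 mm high, standing on the bench beyond the housing; origin at the centre of its underside. A bystander.

How it is judged:
On the way, in this order (a step that is already met when the one before it is completed fails the run):
1. two opposite bolts have their first partial turn, the other two are still untouched (((value of joint bolt1 between 0.35 and 0.9 rad and value of joint bolt3 between 0.35 and 0.9 rad and value of joint each of bolt2, bolt4 below 0.28 rad) or (value of joint bolt2 between 0.35 and 0.9 rad and value of joint bolt4 between 0.35 and 0.9 rad and value of joint each of bolt1, bolt3 below 0.28 rad))), for 0.1 s.
2. all four bolts have their first partial turn and none is tight yet (value of joint bolt1 between 0.35 and 0.9 rad and value of joint bolt2 between 0.35 and 0.9 rad and value of joint bolt3 between 0.35 and 0.9 rad and value of joint bolt4 between 0.35 and 0.9 rad), for 0.1 s.
3. two opposite bolts are tight, the other two are still as the first pass left them (((contact force between each of seat1, seat3 and anything else above 3 N and value of joint bolt2 between 0.35 and 0.9 rad and value of joint bolt4 between 0.35 and 0.9 rad) or (contact force between each of seat2, seat4 and anything else above 3 N and value of joint bolt1 between 0.35 and 0.9 rad and value of joint bolt3 between 0.35 and 0.9 rad))), for 0.1 s.
At the end, for the whole second after the job is handed in: All four bolts are tight on the seal (each presses its seat with more than 3 N after it is let go), with the bystanders at rest (contact force between each of seat1, seat2, seat3, seat4 and anything else above 3 N and linear speed of each of loupe, driver, collet below 0.02 m/s); the robot touches nothing.
It fails at once if a bolt is overtightened and crushes the seal (more than 30 N on a seat, about 0.7 N m while turning) (contact force between any of seat1, seat2, seat3, seat4 and anything else above 30 N).
It fails at once if the fingers press on the cover with more than 20 N (contact force between the fingers and cover above 20 N).
It fails at once if a bystander is pushed more than 15 mm (distance of any of loupe, driver, collet from where it was at the start of the episode above 0.015 m).
It also fails if it takes over 72 s, if anything falls off the work surface, if the arm or the gripper's body presses on something with over 40 N, if the wrist force passes 120 N, or if a joint passes its speed limit or range.

## Working session

There is one attempt and no reset: what is moved stays moved. The work goes in short steps, Python scripts to look and compute and a tool call to move; the robot and the scene stay as the last step left them, time stands still between calls to the robot, and variables do not carry over. Pictures are saved under pics/ and viewed, and the job is handed in when it is done.

Besides the shell and the picture viewer there is one more tool, called after "Request:" as a command line: name --pt "numbers of a row" for each row, then --argument value for the rest. move_arm: Moves the arm, as the interface text tells. Its arguments: {"type":"object","properties":{"plan":{"type":"array"}},"required":["plan"]}

```bash
mkdir -p pics; ls
python3 - <<'E'
from station import env, eyes
import cv2
o=env.get_obs()
for k,v in o.items(): print(k,v)
print(env.tcp_to_grasp)
for n in ("scene","side","wrist"):
    f=eyes.grab_frame(n); cv2.imwrite(f"pics/{n}0.png",f["image"][:,:,::-1])
    print(n,{k:v for k,v in f.items() if k!="image"})
E
```

```text
pics
t 0.0
q [ 1.57621883  0.50184689 -0.42677057  1.55148321  0.22080837  1.13830676
 -0.21029252]
dq [-4.40382290e-04  8.79050276e-05 -5.67158821e-04 -7.90922628e-04
 -8.15904251e-04 -2.07701198e-04 -2.35367493e-05]
joint_torque [ 9.85699262e-04 -5.66605854e+01 -5.81604078e+00 -2.79119414e+01
 -6.86460827e-02  3.09234182e-02  1.98238695e-04]
ee_pos [ 0.16546381 -0.62783892  0.22566333]
tool_rot [ 7.92143751e-01 -6.10333754e-01 -7.73330514e-04 -6.23420089e-04]
force [-0.45855676 -0.40352532  0.54596455]
moment [-0.06854899  0.0151506   0.0281632 ]
finger_gap 0.09164353293895296
0.0188
scene {'fovy': 47.12929165686304, 'cx': 269.8683368700678, 'cy': 214.55688504403355, 'position': array([1.35220767, 0.48699581, 0.80888941]), 'orientation': array([ 0.44801581,  0.78896056, -0.36397249, -0.21058748])}
side {'fovy': 51.68412928757141, 'cx': 277.22255544446045, 'cy': 221.38741505984729, 'position': array([ 0.27427978, -0.67557384,  0.90431368]), 'orientation': array([ 0.90132661, -0.20949998,  0.07581185, -0.37144672])}
wrist {'fovy': 70.64832032306477, 'cx': 279.7564066220219, 'cy': 207.15780603970853, 'position': array([ 0.2403256 , -0.60880546,  0.38402462]), 'orientation': array([ 0.78408372, -0.60381603, -0.08859974,  0.11300006])}
```

View pics/scene0.png

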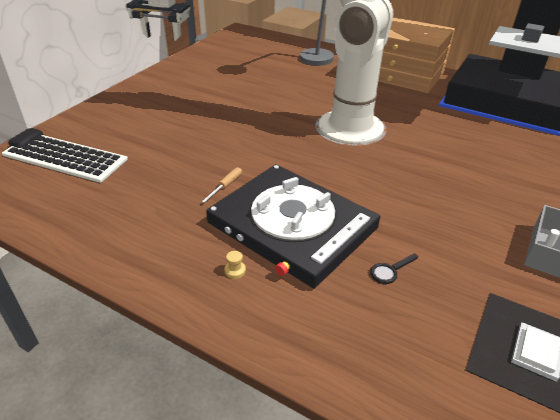

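View pics/side0.png

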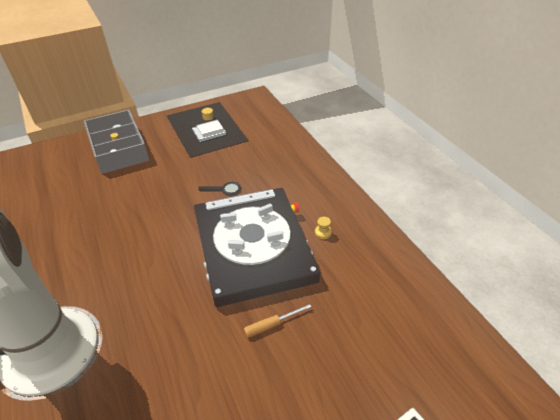

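View pics/wrist0.png

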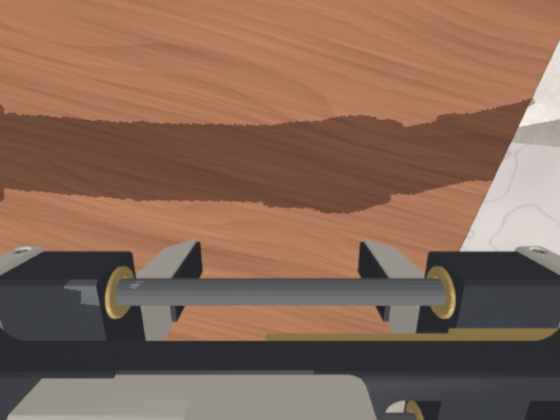

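The scene view shows the machine with its cover centred near (293,210). In the side view the cover is near (252,234), with the rail on the loupe side. Next I'll cast rays.

```bash
cat > h.py <<'E'
import numpy as np, cv2
from scipy.spatial.transform import Rotation as R
def K(f):
    fl=f["image"].shape[0]/2/np.tan(np.radians(f["fovy"])/2); return fl
def ray(f,u,v,z):
    fl=K(f); d=R.from_quat(f["orientation"]).apply([(u-f["cx"])/fl,(v-f["cy"])/fl,1.])
    p=np.array(f["position"]); return p+d*(z-p[2])/d[2]
def proj(f,P):
    p=R.from_quat(f["orientation"]).inv().apply(np.atleast_2d(P)-f["position"]); fl=K(f)
    return np.c_[f["cx"]+fl*p[:,0]/p[:,2], f["cy"]+fl*p[:,1]/p[:,2]]
E
python3 - <<'E'
from station import env, eyes
from h import *
for n,c,ra,rb,bar in (("scene",(293,209),(315,263),(368,218),[(290,184),(264,203),(297,221),(323,200)]),("side",(252,233),(208,206),(275,194),[(228,217),(266,210),(275,236),(236,243)])):
    f=eyes.grab_frame(n)
    print(n,ray(f,*c,.06),ray(f,*ra,.058),ray(f,*rb,.058))
    for b in bar: print(ray(f,*b,.096-.005))
    cv2.imwrite(f"pics/{n}crop.png",cv2.resize(f["image"][150:310,180:400,::-1],None,fx=3.5,fy=3.5,interpolation=cv2.INTER_CUBIC))
E
```

```text
scene [0.54214433 0.07785563 0.06      ] [0.67617842 0.20492079 0.058     ] [0.4768635  0.24701337 0.058     ]
[0.49353946 0.04157448 0.091     ]
[0.59159412 0.02511701 0.091     ]
[0.60858054 0.12304126 0.091     ]
[0.50884601 0.14017706 0.091     ]
side [0.54170805 0.07137336 0.06      ] [0.47194242 0.22642485 0.058     ] [0.66437416 0.18603594 0.058     ]
[0.49781119 0.12642983 0.091     ]
[0.59956426 0.10504806 0.091     ]
[0.58017303 0.00792196 0.091     ]
[0.48220977 0.0304777  0.091     ]
```

View pics/scenecrop.png

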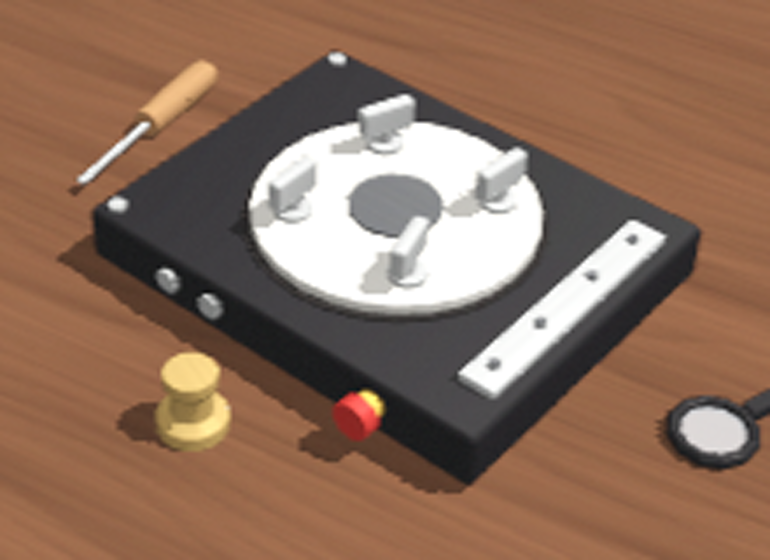

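View pics/sidecrop.png

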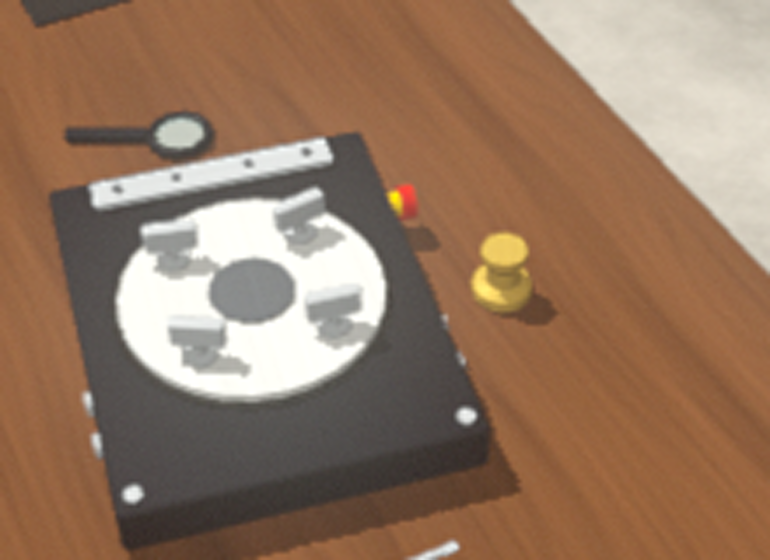

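The machine is centred near (0.542, 0.075) with a yaw of about -12°. I'll move above it for a wrist look.

Request:
move_arm --pt "0 0.04 0.03 0.02 0" --pt "0 0.08 0.06 0.04 0" --pt "0 0.12 0.09 0.06 0" --pt "0 0.16 0.12 0.08 0" --pt "0 0.2 0.15 0.1 0" --pt "0 0.23 0.18 0.1 0" --pt "0 0.25 0.22 0.1 0" --pt "0 0.27 0.26 0.1 0" --pt "0 0.28 0.3 0.1 0" --pt "0 0.28 0.34 0.1 0" --pt "0 0.28 0.38 0.1 0" --pt "0 0.28 0.42 0.1 0"

```text
t: 1.45
ee_pos: [0.4456, -0.2067, 0.3267]
tool_rot: [0.792, -0.61, 0.0, 0.0]
force: [0.7, 0.5, 1.6]
finger_gap: 0.0459
```

Request:
move_arm --pt "0 0 0.04 0 0" --pt "0 0 0.08 0 0" --pt "0 0 0.12 0 0" --pt "0 0 0.16 0 0" --pt "0 0 0.2 0 0" --pt "0 0 0.24 0 0" --pt "0 0 0.26 0 0" --pt "0 0 0.26 0 0"

```text
t: 2.25
ee_pos: [0.4454, 0.0552, 0.3271]
tool_rot: [0.794, -0.608, 0.0, -0.0]
force: [-0.6, -1.0, 0.2]
finger_gap: 0.0459
```

Run:
```python
from station import env, eyes
from h import *
o=env.get_obs(); print(o["q"],o["moment"],o["force"])
f=eyes.grab_frame("wrist"); cv2.imwrite("pics/w1.png",f["image"][:,:,::-1])
np.save("w1.npy",f,allow_pickle=True)
print(f["position"],R.from_quat(f["orientation"]).as_matrix())
```

```text
[ 0.72414859  0.05358954 -0.92762287  1.88605497  0.04541428  1.22267339
 -1.52480939] [ 0.06798701 -0.03660934 -0.00233813] [-0.56844014 -0.95706775  0.16645142]
[0.51984575 0.07499567 0.48542752] [[ 2.61347005e-01 -9.25636786e-01 -2.73668200e-01]
 [-9.65244540e-01 -2.50871945e-01 -7.32546551e-02]
 [-8.48470100e-04  2.83301621e-01 -9.59030485e-01]]
```

View pics/w1.png

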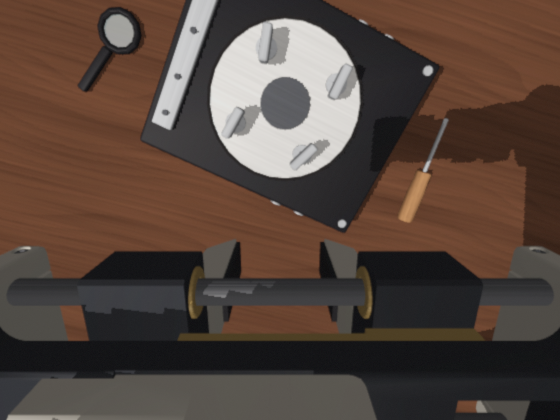

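The wrist view shows the cover at about (285,98). Bolts are near (265,42), (341,81), (303,156) and (233,122), and the rail is at the left. Next step is measuring by masks.

Run:
```python
from h import *
f=np.load("w1.npy",allow_pickle=True).item()
im=f["image"]; hsv=cv2.cvtColor(im,cv2.COLOR_RGB2HSV)
s=cv2.resize(im[0:240,130:450,::-1],None,fx=2.5,fy=2.5,interpolation=cv2.INTER_CUBIC); cv2.imwrite("pics/w1c.png",s)
m=((hsv[...,2]>120)&(hsv[...,1]<60)).astype(np.uint8); m[235:]=0
cs,_=cv2.findContours(m,cv2.RETR_EXTERNAL,cv2.CHAIN_APPROX_NONE)
for c in sorted(cs,key=cv2.contourArea)[::-1][:4]:
    print(cv2.contourArea(c),c.mean(0))
    if cv2.contourArea(c)>5000:
        P=np.array([ray(f,u,v,.06)[:2] for u,v in cv2.convexHull(c)[:,0]])
        (x,y),r=cv2.minEnclosingCircle(P.astype(np.float32)); 
        A=np.c_[2*P,np.ones(len(P))]; s=np.linalg.lstsq(A,(P**2).sum(1),rcond=None)[0]
        print("cover",x,y,r,s[:2],np.sqrt(s[2]+s[0]**2+s[1]**2))
    elif cv2.contourArea(c)>800:
        P=np.array([ray(f,u,v,.058)[:2] for u,v in c[:,0]]);print(P.min(0),P.max(0)); print("rail",cv2.minAreaRect((P*1000).astype(np.float32)))
for u,v in [(429,71),(342,224)]: print("screw",ray(f,u,v,.05))
```

```text
18593.0 [[284.52054795  97.67808219]]
cover 0.541668176651001 0.07452725619077682 0.10222678631544113 [0.54160781 0.0744583 ] 0.10170787732787441
2816.5 [[182.78006873  61.51546392]]
[0.46686712 0.19000549] [0.63671181 0.24629911]
rail ((553.6719970703125, 218.38632202148438), (27.875837326049805, 173.23046875), 79.901123046875)
682.5 [[118.71764706  30.61176471]]
66.0 [[427.5  70.5]]
screw [ 0.63304384 -0.10247984  0.05      ]
screw [ 0.39455003 -0.05901684  0.05      ]
```

View pics/w1c.png

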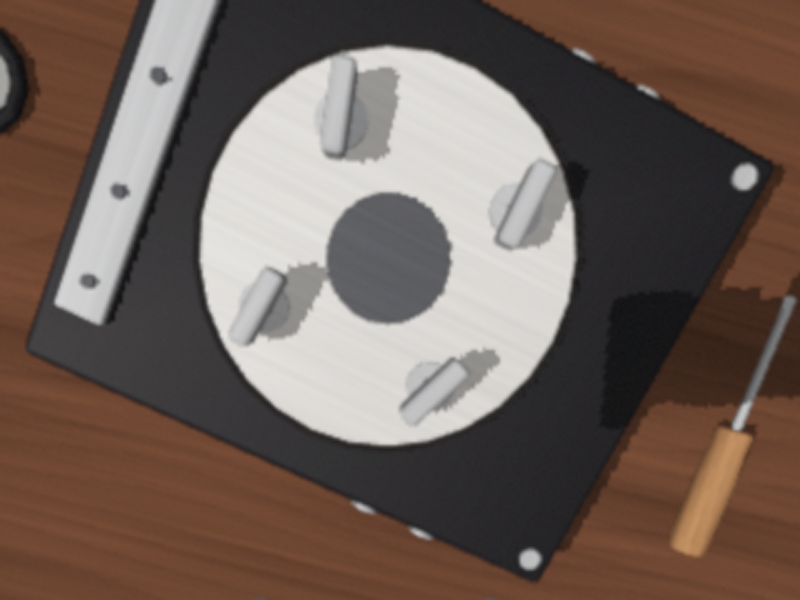

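```bash
cat > bolts.py <<'E'
import numpy as np
C=np.array([.5416,.0745]); y=np.radians(-10.2)
M=np.array([[np.cos(y),-np.sin(y)],[np.sin(y),np.cos(y)]])
B={i+1:C+M@np.array(p) for i,p in enumerate([(.051,.051),(-.051,.051),(-.051,-.051),(.051,-.051)])}
E
python3 - <<'E'
from h import *; from bolts import B
f=np.load("w1.npy",allow_pickle=True).item()
E_={1:((346,58),(337,153)),4:((548,163),(510,246)),2:((275,270),(240,343)),3:((463,366),(406,420))}
for b,(p,q) in sorted(E_.items()):
    P,Q=[ray(f,130+(u-1.)/2.5,v/2.5-.4+.2,.096)[:2] for u,v in (p,q)]
    d=P-Q; print(b,B[b],"mid",(P+Q)/2,"len",np.linalg.norm(d),"ang",np.degrees(np.arctan2(d[1],d[0])), proj(f,[*B[b],.096]))
x=R.from_quat([0.794,-0.608,0,0]).as_matrix(); print(x)
E
```

```text
1 [0.6008253  0.11566265] mid [0.59981213 0.11355488] len 0.04032263308858159 ang 8.376066066942954 [[264.64835962  40.85715467]]
2 [0.50043735 0.1337253 ] mid [0.50067017 0.13201855] len 0.04039347660288799 ang -13.387875322245343 [[231.14640788 122.41411664]]
3 [0.4823747  0.03333735] mid [0.48249074 0.03341377] len 0.040397512820468474 ang -30.977233076559184 [[303.31376014 157.21289447]]
4 [0.58276265 0.0152747 ] mid [0.58187297 0.01474407] len 0.040866512612362536 ang -8.370431088150443 [[340.90630438  80.960249  ]]
[[ 0.26074593 -0.96540746  0.        ]
 [-0.96540746 -0.26074593 -0.        ]
 [ 0.          0.         -1.        ]]
```

The cover centre is (0.5416, 0.0745), yaw -10.2°. Bar angles are 8°, -13°, -31° and -8° for bolts 1 to 4. I'll go above bolt 1.

Request:
move_arm --pt "-0.3 0.04 0.015 -0.03 -0.06" --pt "-0.3 0.08 0.03 -0.06 -0.117" --pt "-0.3 0.12 0.045 -0.1 -0.117" --pt "-0.3 0.155 0.0595 -0.14 -0.117" --pt "-0.3 0.155 0.0595 -0.18 -0.117" --pt "-0.3 0.155 0.0595 -0.2 -0.117" --pt "-0.3 0.155 0.0595 -0.2 -0.117"

```text
t: 3.0
ee_pos: [0.5979, 0.108, 0.1214]
tool_rot: [0.755, -0.656, -0.003, 0.004]
force: [-0.6, 0.0, 0.2]
finger_gap: 0.032
```

```bash
cat > snap.py <<'E'
import sys
from station import env, eyes
from h import *
o=env.get_obs(); print("t",o["t"],"q",np.round(o["q"],3),"M",np.round(o["moment"],3),"F",np.round(o["force"],2))
x=R.from_quat(o["tool_rot"]).as_matrix(); print("pos",np.round(o["ee_pos"],4),"tool y ang",np.degrees(np.arctan2(-x[1,1],-x[0,1])),"gap",o["finger_gap"])
for n in sys.argv[2:]:
    f=eyes.grab_frame(n); cv2.imwrite(f"pics/{n}_{sys.argv[1]}.png",f["image"][:,:,::-1]); np.save(f"{n}_{sys.argv[1]}.npy",f,allow_pickle=True)
E
python3 snap.py b1 wrist
```

```text
t 3.0 q [ 0.337  0.646 -0.774  1.731  0.525  0.994 -2.067] M [0.013 0.039 0.007] F [-0.55  0.02  0.16]
pos [0.5979 0.108  0.1214] tool y ang 7.971764480075101 gap 0.031983914962873984
```

View pics/wrist_b1.png

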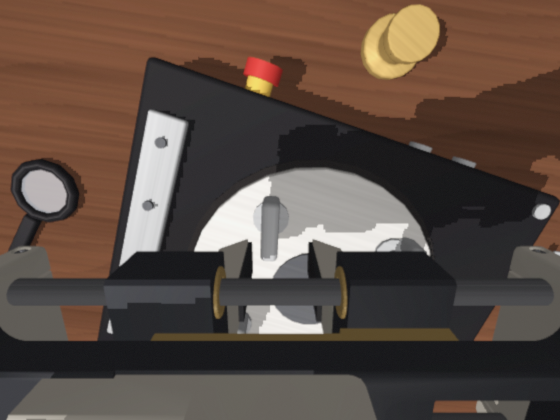

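The wrist view shows the bolt 1 bar in front of the fingers, near (270,230). q7 falls with clockwise turning, so I'll flip the tool half a turn counter-clockwise to get range.

Request:
move_arm --pt "-0.3 0 0 0.02 0.14" --pt "-0.3 0 0 0.02 0.28" --pt "-0.3 0 0 0.02 0.42" --pt "-0.3 0 0 0.02 0.56" --pt "-0.3 0 0 0.02 0.7" --pt "-0.3 0 0 0.02 0.84" --pt "-0.3 0 0 0.02 0.98" --pt "-0.3 0 0 0.02 1.12" --pt "-0.3 0 0 0.02 1.26" --pt "-0.3 0 0 0.02 1.4" --pt "-0.3 0 0 0.02 1.5" --pt "-0.3 0 0 0.02 1.6"

```text
t: 4.25
ee_pos: [0.6023, 0.1092, 0.1494]
tool_rot: [0.996, 0.086, 0.002, 0.001]
force: [0.2, -0.4, 0.1]
finger_gap: 0.0321
```

Request:
move_arm --pt "-0.3 0 0 0 0.14" --pt "-0.3 0 0 0 0.28" --pt "-0.3 0 0 0 0.42" --pt "-0.3 0 0 0 0.56" --pt "-0.3 0 0 0 0.7" --pt "-0.3 0 0 0 0.84" --pt "-0.3 0 0 0 0.98" --pt "-0.3 0 0 0 1.12" --pt "-0.3 0 0 0 1.26" --pt "-0.3 0 0 0 1.4" --pt "-0.3 0 0 0 1.5416" --pt "-0.3 0 0 0 1.5416"

```text
t: 5.45
ee_pos: [0.6021, 0.1092, 0.1485]
tool_rot: [0.656, 0.755, 0.0, 0.001]
force: [-0.2, -0.1, -0.3]
finger_gap: 0.032
```

```bash
python3 snap.py b1f wrist scene side
python3 - <<'E'
import cv2
for n,(a,b,c,d) in dict(scene=(130,290,200,420),side=(150,310,160,380)).items():
    i=cv2.imread(f"pics/{n}_b1f.png"); cv2.imwrite(f"pics/{n}_b1fc.png",cv2.resize(i[a:b,c:d],None,fx=3.5,fy=3.5,interpolation=cv2.INTER_CUBIC))
E
```

```text
t 5.45 q [ 0.629  0.987 -1.393  1.705  1.003  1.349  0.753] M [ 0.141 -0.116 -0.016] F [-0.18 -0.09 -0.27]
pos [0.6021 0.1092 0.1485] tool y ang -172.01463917747367 gap 0.03204418195132741
```

View pics/wrist_b1f.png

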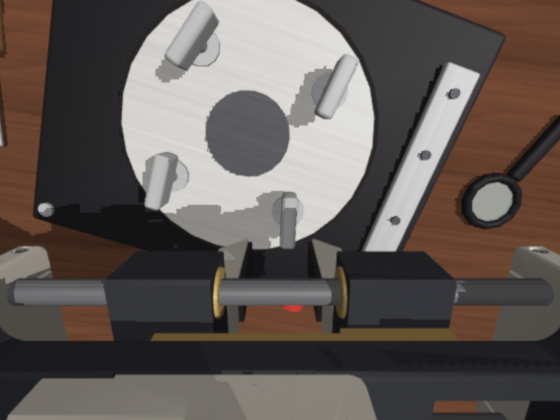

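View pics/scene_b1fc.png

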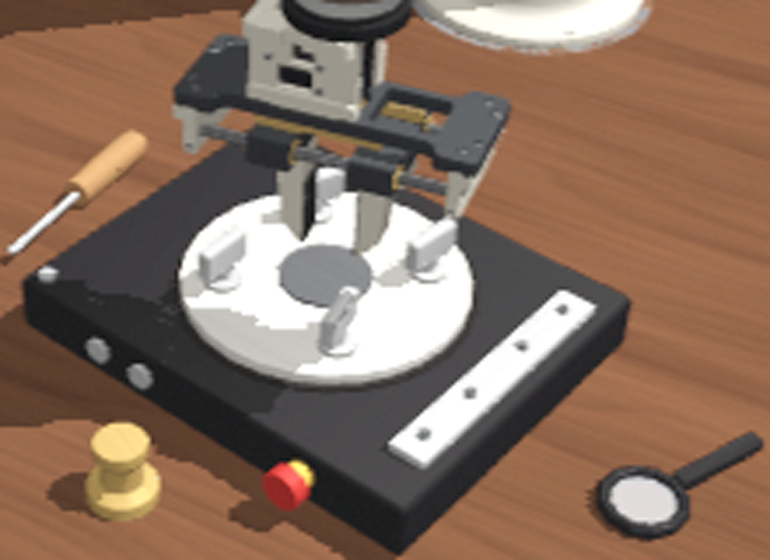

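View pics/side_b1fc.png

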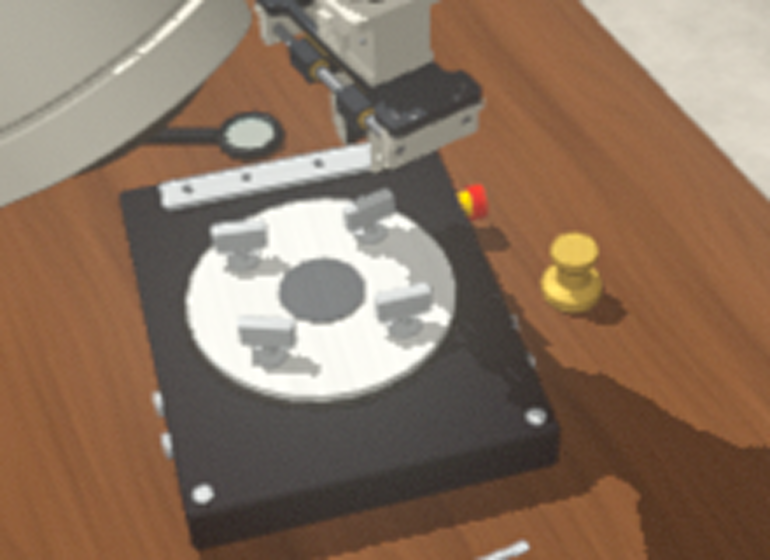

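The wrist view is now from the robot-far side: bars near (289,220) for bolt 1, (336,87), (190,37) and (159,182), and the tool is parallel to bar 1. I'll get finer positions from this view.

Run:
```python
from h import *; from bolts import B
f=np.load("wrist_b1f.npy",allow_pickle=True).item()
print(f["position"])
for b in B: print(b,proj(f,[[*B[b],.096],[*B[b],.064]]))
im=f["image"]
cv2.imwrite("pics/w2c.png",cv2.resize(im[0:260,115:385,::-1],None,fx=2.9,fy=2.3,interpolation=cv2.INTER_CUBIC))
hsv=cv2.cvtColor(im,cv2.COLOR_RGB2HSV)
m=((hsv[...,2]>150)&(hsv[...,1]<60)).astype(np.uint8); m[245:]=0
cs,_=cv2.findContours(m,cv2.RETR_EXTERNAL,cv2.CHAIN_APPROX_NONE)
c=max(cs,key=cv2.contourArea)[:,0]; c=c[(c[:,1]>5)&(c[:,1]<200)&((c[:,0]<230)|(c[:,0]>335))]
h=cv2.convexHull(c)[:,0]
P=np.array([ray(f,u,v,.06)[:2] for u,v in h])
s=np.linalg.lstsq(np.c_[2*P,np.ones(len(P))],(P**2).sum(1),rcond=None)[0]; r=np.sqrt(s[2]+s[0]**2+s[1]**2)
print(s[:2],r,np.std(np.linalg.norm(P-s[:2],axis=1)),len(P))
```

```text
[0.52639009 0.09856102 0.30663285]
1 [[288.71714951 224.25593334]
 [287.66714384 211.56305769]]
2 [[338.14449693  86.20582255]
 [330.27607952  90.65049875]]
3 [[187.34729008  31.95864727]
 [200.40900664  44.2335236 ]]
4 [[155.27432805 182.78733968]
 [170.87499078 174.8150229 ]]
[0.54213    0.07432657] 0.10131648645036727 0.0005490593938200832 39
```

View pics/w2c.png

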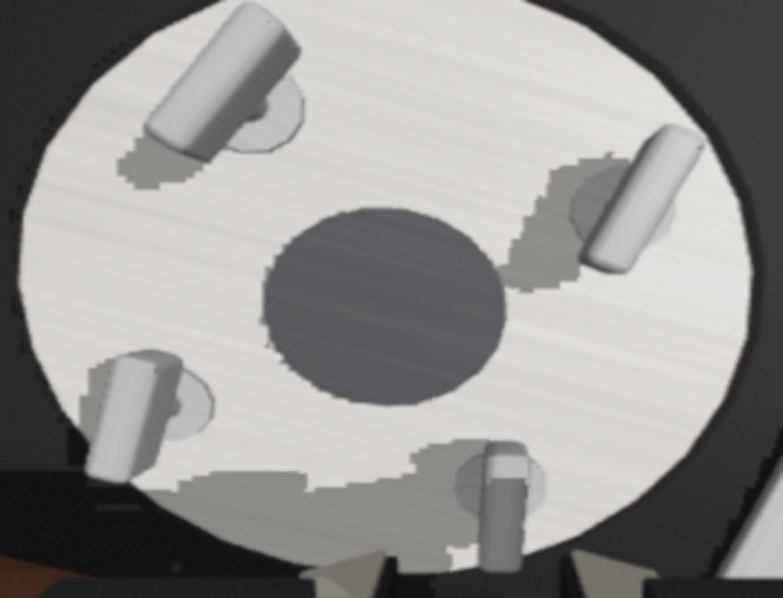

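Run:
```python
from h import *; from bolts import B
f=np.load("wrist_b1f.npy",allow_pickle=True).item()
E_={1:((506,450),(501,570)),4:((140,360),(106,477)),2:((681,133),(606,264)),3:((263,14),(170,140))}
for b,(p,q) in sorted(E_.items()):
    P,Q=[ray(f,115+u/2.9,v/2.3,.096)[:2] for u,v in (p,q)]
    d=-(P-Q); print(b,B[b],"mid",(P+Q)/2,"len",np.linalg.norm(d),"ang",np.degrees(np.arctan2(d[1],d[0])))
```

```text
1 [0.6008253  0.11566265] mid [0.59939586 0.11535849] len 0.041611726513343404 ang 6.693052950201461
2 [0.50043735 0.1337253 ] mid [0.50108151 0.13279038] len 0.03821103715589192 ang -15.420283272008627
3 [0.4823747  0.03333735] mid [0.4834207  0.03460855] len 0.03836729781433814 ang -28.724462099259956
4 [0.58276265 0.0152747 ] mid [0.5824154  0.01670136] len 0.039635603020175963 ang -11.0047686781122
```

Request:
move_arm --pt "-0.3 -0.002 0.006 0 0" --pt "-0.3 -0.002 0.006 -0.03 0" --pt "-0.3 -0.002 0.006 -0.04 0" --pt "-0.3 -0.002 0.006 -0.055 0" --pt "-0.3 -0.002 0.006 -0.068 0" --pt "-0.3 -0.002 0.006 -0.0785 0" --pt "-0.3 -0.002 0.006 -0.0785 0" --pt "-0.3 -0.002 0.006 -0.0785 0"

```text
t: 6.4
ee_pos: [0.5988, 0.1172, 0.0683]
tool_rot: [0.656, 0.755, 0.0, -0.0]
force: [-0.2, -1.1, -0.1]
finger_gap: 0.0321
```

```bash
python3 snap.py b1g wrist scene
python3 - <<'E'
import cv2
i=cv2.imread("pics/scene_b1g.png"); cv2.imwrite("pics/scene_b1gc.png",cv2.resize(i[130:270,230:390],None,fx=4,fy=4,interpolation=cv2.INTER_CUBIC))
E
```

```text
t 6.4 q [ 0.586  1.068 -1.302  1.751  1.097  1.25   0.694] M [ 0.127 -0.184 -0.019] F [-0.19 -1.07 -0.08]
pos [0.5988 0.1172 0.0683] tool y ang -171.931411372201 gap 0.032050141237275
```

View pics/scene_b1gc.png

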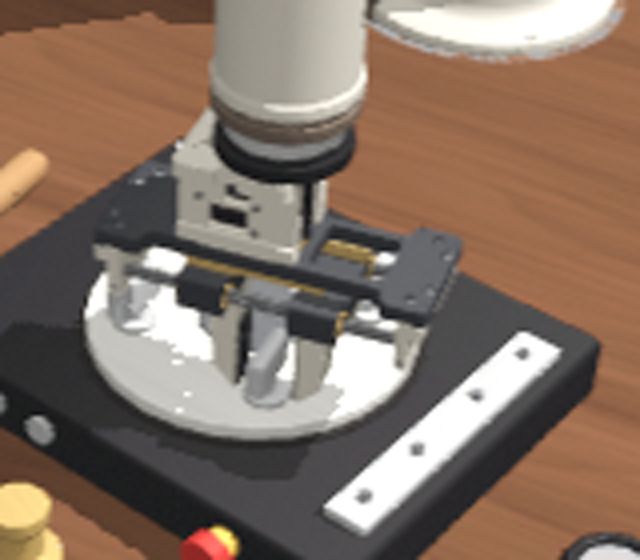

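View pics/wrist_b1g.png

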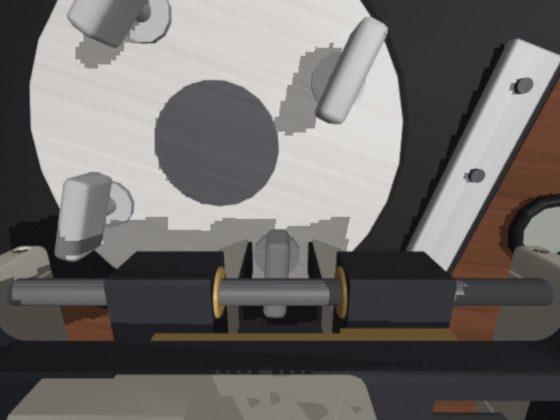

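The bar sits between the fingers, about 2 mm off centre. I'll correct that and close.

Request:
move_arm --pt "-0.3 0.0015 -0.002 0.001 0" --pt "-0.3 0.0015 -0.002 0.001 0" --pt "-1 0.0015 -0.002 0.001 0" --pt "-1 0.0015 -0.002 0.001 0" --pt "-1 0.0015 -0.002 0.001 0" --pt "-1 0.0015 -0.002 0.001 0" --pt "-1 0.0015 -0.002 0.001 0"

```text
t: 7.2
ee_pos: [0.6002, 0.1154, 0.0693]
tool_rot: [0.656, 0.755, 0.0, -0.0]
force: [0.3, 1.7, -0.3]
finger_gap: 0.0116
```

```bash
python3 snap.py b1h
```

```text
t 7.2 q [ 0.588  1.068 -1.303  1.748  1.096  1.252  0.699] M [ 0.386 -0.217 -0.105] F [ 0.35  1.66 -0.33]
pos [0.6002 0.1154 0.0693] tool y ang -171.91803274585425 gap 0.01164658629351437
```

Gripped on 11.6 mm with low side force. Turning clockwise 0.52.

Request:
move_arm --pt "-1 0 0 0 -0.1" --pt "-1 0 0 0 -0.2" --pt "-1 0 0 0 -0.3" --pt "-1 0 0 0 -0.4" --pt "-1 0 0 0 -0.48" --pt "-1 0 0 0 -0.52"

```text
t: 7.8
ee_pos: [0.6001, 0.1157, 0.0693]
tool_rot: [0.828, 0.561, 0.0, -0.0]
force: [0.7, 1.1, -0.4]
finger_gap: 0.0114
```

```bash
python3 snap.py b1h
```

```text
t 7.8 q [ 0.566  1.01  -1.237  1.749  1.036  1.194  0.208] M [ 0.524 -0.288  0.184] F [ 0.65  1.1  -0.43]
pos [0.6001 0.1157 0.0693] tool y ang 158.18259206590852 gap 0.011358596490080447
```

Request:
move_arm --pt "-1 0 0 0 0" --pt "-1 0 0 0 0"

```text
t: 8.0
ee_pos: [0.6001, 0.1157, 0.0693]
tool_rot: [0.827, 0.562, 0.0, -0.0]
force: [-0.2, 2.6, -0.7]
finger_gap: 0.0119
```

```bash
python3 snap.py b1h
```

```text
t 8.0 q [ 0.566  1.011 -1.237  1.749  1.036  1.194  0.211] M [ 0.674 -0.198 -0.115] F [-0.22  2.6  -0.65]
pos [0.6001 0.1157 0.0693] tool y ang 158.36544095548513 gap 0.011949006290942478
```

Request:
move_arm --pt "-0.3 0 0 0 0" --pt "-0.3 0 0 0 0" --pt "-0.3 0 0 0 0"

```text
t: 8.3
ee_pos: [0.6003, 0.1143, 0.0691]
tool_rot: [0.828, 0.561, -0.0, 0.0]
force: [-0.1, -0.1, -0.5]
finger_gap: 0.0301
```

```bash
python3 snap.py b1h
```

```text
t 8.3 q [ 0.567  1.011 -1.236  1.748  1.036  1.195  0.211] M [ 0.045 -0.153  0.016] F [-0.14 -0.14 -0.49]
pos [0.6003 0.1143 0.0691] tool y ang 158.2558421727098 gap 0.030127184835996725
```

Request:
move_arm --pt "-0.3 0 0 0.03 0" --pt "-0.3 0 0 0.06 0" --pt "-0.3 -0.03 -0.02 0.08 -0.06" --pt "-0.3 -0.06 -0.04 0.08 -0.14" --pt "-0.3 -0.09 -0.06 0.08 -0.14" --pt "-0.3 -0.117 -0.082 0.08 -0.14" --pt "-0.3 -0.117 -0.082 0.06 -0.14" --pt "-0.3 -0.117 -0.082 0.05 -0.14"

```text
t: 9.1
ee_pos: [0.4825, 0.0308, 0.1183]
tool_rot: [0.866, 0.501, -0.001, 0.001]
force: [-0.4, 0.3, 0.6]
finger_gap: 0.0319
```

```bash
python3 snap.py b3a wrist
```

```text
t 9.1 q [ 0.897  0.825 -1.388  2.035  0.923  1.136  0.131] M [ 0.074 -0.125 -0.042] F [-0.37  0.28  0.61]
pos [0.4825 0.0308 0.1183] tool y ang 150.11660073568464 gap 0.031898153761937144
```

View pics/wrist_b3a.png

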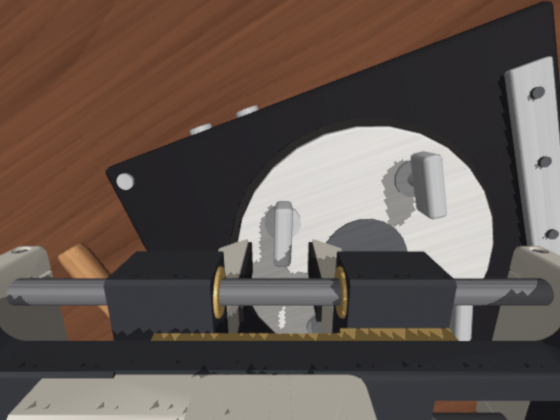

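Bar 3 is seen at (284,232), parallel to the tool. Lowering and gripping.

Request:
move_arm --pt "-0.3 0.0003 0.0029 -0.015 0" --pt "-0.3 0.0003 0.0029 -0.03 0" --pt "-0.3 0.0003 0.0029 -0.042 0" --pt "-0.3 0.0003 0.0029 -0.049 0" --pt "-0.3 0.0003 0.0029 -0.049 0" --pt "-0.3 0.0003 0.0029 -0.049 0"

```text
t: 9.75
ee_pos: [0.4836, 0.0363, 0.0703]
tool_rot: [0.865, 0.502, 0.0, -0.0]
force: [-0.0, 0.2, -0.0]
finger_gap: 0.0319
```

```bash
python3 snap.py b3b wrist
```

```text
t 9.75 q [ 0.834  0.878 -1.299  2.059  1.008  1.067  0.075] M [ 0.013 -0.174 -0.   ] F [-0.05  0.18 -0.03]
pos [0.4836 0.0363 0.0703] tool y ang 150.28449550572222 gap 0.03194518741577087
```

View pics/wrist_b3b.png

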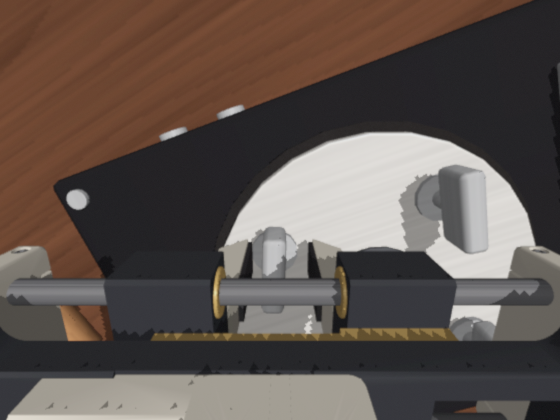

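Request:
move_arm --pt "-0.3 -0.0006 -0.0022 -0.001 0" --pt "-0.3 -0.0006 -0.0022 -0.001 0" --pt "-1 -0.0006 -0.0022 -0.001 0" --pt "-1 -0.0006 -0.0022 -0.001 0" --pt "-1 -0.0006 -0.0022 -0.001 0" --pt "-1 -0.0006 -0.0022 -0.001 0" --pt "-1 -0.0006 -0.0022 -0.001 0"

```text
t: 10.5
ee_pos: [0.4827, 0.0331, 0.0693]
tool_rot: [0.865, 0.502, -0.001, 0.0]
force: [-2.7, -2.4, 4.1]
finger_gap: 0.0116
```

```bash
python3 snap.py b3h
```

```text
t 10.5 q [ 0.84   0.878 -1.298  2.062  1.01   1.067  0.077] M [-0.571  0.253 -0.043] F [-2.68 -2.41  4.07]
pos [0.4827 0.0331 0.0693] tool y ang 150.23701067929917 gap 0.011595701024358527
```

Request:
move_arm --pt "-1 0 0 0 -0.1" --pt "-1 0 0 0 -0.2" --pt "-1 0 0 0 -0.3" --pt "-1 0 0 0 -0.4" --pt "-1 0 0 0 -0.48" --pt "-1 0 0 0 -0.52"

```text
t: 11.1
ee_pos: [0.4826, 0.033, 0.0693]
tool_rot: [0.965, 0.261, -0.0, 0.001]
force: [-3.2, -2.5, 3.5]
finger_gap: 0.0122
```

```bash
python3 snap.py b3h
```

```text
t 11.1 q [ 0.802  0.799 -1.216  2.063  0.935  0.992 -0.39 ] M [-0.586  0.344  0.155] F [-3.17 -2.5   3.53]
pos [0.4826 0.033  0.0693] tool y ang 120.31419379477977 gap 0.012172053988863018
```

Bolt 3 has turned 29.9°. The two bar centres refine bolt 2 to (0.5001, 0.1332) and bolt 4 to (0.5827, 0.0156). Going to bolt 2.

Request:
move_arm --pt "-0.3 0 0 0 0" --pt "-0.3 0 0 0 0" --pt "-0.3 0 0 0.03 0" --pt "-0.3 0 0 0.06 0.13" --pt "-0.3 0.004 0.025 0.07 0.26" --pt "-0.3 0.008 0.05 0.07 0.39" --pt "-0.3 0.012 0.075 0.07 0.52" --pt "-0.3 0.0175 0.1 0.07 0.65" --pt "-0.3 0.0175 0.1 0.06 0.79" --pt "-0.3 0.0175 0.1 0.05 0.79" --pt "-0.3 0.0175 0.1 0.05 0.79"

```text
t: 12.2
ee_pos: [0.4994, 0.1333, 0.1176]
tool_rot: [0.79, 0.613, -0.001, -0.001]
force: [0.1, 0.0, 0.4]
finger_gap: 0.0322
```

```bash
python3 snap.py b2a wrist
```

```text
t 12.2 q [ 0.659  0.893 -1.386  1.956  0.965  1.195  0.207] M [ 0.111 -0.175 -0.058] F [0.09 0.   0.44]
pos [0.4994 0.1333 0.1176] tool y ang 165.55203943345577 gap 0.032200745765814914
```

View pics/wrist_b2a.png

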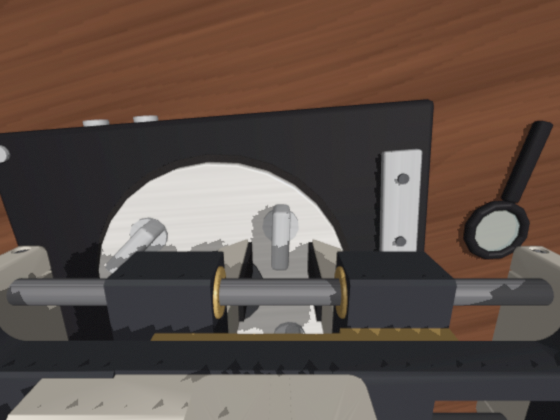

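Bar 2 is at (281,237), centred and parallel. Lowering.

Request:
move_arm --pt "-0.3 0.0004 0 -0.015 0" --pt "-0.3 0.0004 0 -0.03 0" --pt "-0.3 0.0004 0 -0.042 0" --pt "-0.3 0.0004 0 -0.049 0" --pt "-0.3 0.0004 0 -0.049 0" --pt "-0.3 0.0004 0 -0.049 0"

```text
t: 12.85
ee_pos: [0.5008, 0.1339, 0.0702]
tool_rot: [0.789, 0.614, 0.0, -0.0]
force: [-0.2, 0.6, 0.8]
finger_gap: 0.0324
```

```bash
python3 snap.py b2b
```

```text
t 12.85 q [ 0.619  0.943 -1.309  1.98   1.043  1.131  0.167] M [ 0.07  -0.14  -0.027] F [-0.22  0.59  0.8 ]
pos [0.5008 0.1339 0.0702] tool y ang 165.7317296662828 gap 0.03240338859093544
```

Request:
move_arm --pt "-0.3 -0.0007 -0.0006 -0.001 0" --pt "-1 -0.0007 -0.0006 -0.001 0" --pt "-1 -0.0007 -0.0006 -0.001 0" --pt "-1 -0.0007 -0.0006 -0.001 0" --pt "-1 -0.0007 -0.0006 -0.001 0" --pt "-1 -0.0007 -0.0006 -0.001 0"

```text
t: 13.45
ee_pos: [0.5004, 0.1334, 0.0695]
tool_rot: [0.79, 0.614, 0.0, -0.0]
force: [0.3, 1.2, 0.4]
finger_gap: 0.012
```

Request:
move_arm --pt "-1 0 0 0 -0.1" --pt "-1 0 0 0 -0.2" --pt "-1 0 0 0 -0.3" --pt "-1 0 0 0 -0.4" --pt "-1 0 0 0 -0.48" --pt "-1 0 0 0 -0.52"

```text
t: 14.05
ee_pos: [0.5004, 0.1334, 0.0695]
tool_rot: [0.921, 0.389, 0.0, 0.0]
force: [-0.2, 0.9, 0.2]
finger_gap: 0.0121
```

```bash
python3 snap.py b2h
```

```text
t 14.05 q [ 0.588  0.871 -1.233  1.983  0.976  1.058 -0.311] M [ 0.258 -0.296  0.141] F [-0.19  0.87  0.15]
pos [0.5004 0.1334 0.0695] tool y ang 135.8312216346535 gap 0.012051624342117016
```

Bolt 2 turned 29.9°. Now bolt 4.

Request:
move_arm --pt "-0.3 0 0 0 0" --pt "-0.3 0 0 0 0" --pt "-0.3 0 0 0.03 0" --pt "-0.3 0 0 0.06 0.1" --pt "-0.3 0.018 -0.025 0.07 0.2" --pt "-0.3 0.036 -0.05 0.07 0.3" --pt "-0.3 0.054 -0.075 0.07 0.42" --pt "-0.3 0.07 -0.1 0.07 0.54" --pt "-0.3 0.0823 -0.1178 0.06 0.602" --pt "-0.3 0.0823 -0.1178 0.05 0.602" --pt "-0.3 0.0823 -0.1178 0.05 0.602"

```text
t: 15.15
ee_pos: [0.5811, 0.0149, 0.1174]
tool_rot: [0.764, 0.645, -0.001, -0.001]
force: [-0.2, 0.7, 0.2]
finger_gap: 0.0327
```

```bash
python3 snap.py b4a wrist
```

```text
t 15.15 q [ 0.811  0.988 -1.372  1.798  1.02   1.284  0.558] M [ 0.099 -0.15  -0.013] F [-0.24  0.75  0.18]
pos [0.5811 0.0149 0.1174] tool y ang 170.3375097261579 gap 0.03271156258732314
```

View pics/wrist_b4a.png

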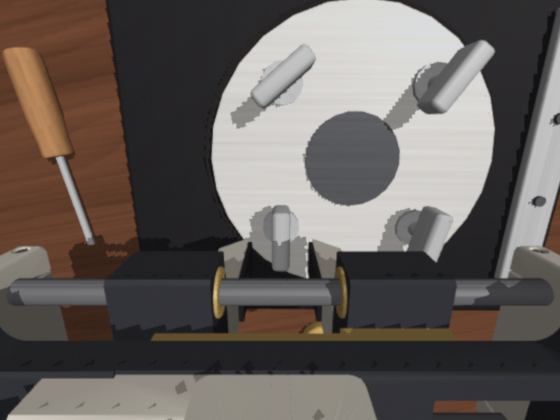

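Bar 4 is at (281,238), centred and parallel.

Request:
move_arm --pt "-0.3 0.0008 0.0004 -0.015 0" --pt "-0.3 0.0008 0.0004 -0.03 0" --pt "-0.3 0.0008 0.0004 -0.042 0" --pt "-0.3 0.0008 0.0004 -0.049 0" --pt "-0.3 0.0008 0.0004 -0.049 0" --pt "-0.3 0.0008 0.0004 -0.049 0"

```text
t: 15.8
ee_pos: [0.5833, 0.016, 0.0703]
tool_rot: [0.764, 0.646, 0.0, -0.0]
force: [-0.1, 0.5, -1.0]
finger_gap: 0.0318
```

Request:
move_arm --pt "-0.3 -0.0006 -0.0004 -0.001 0" --pt "-1 -0.0006 -0.0004 -0.001 0" --pt "-1 -0.0006 -0.0004 -0.001 0" --pt "-1 -0.0006 -0.0004 -0.001 0" --pt "-1 -0.0006 -0.0004 -0.001 0" --pt "-1 -0.0006 -0.0004 -0.001 0"

```text
t: 16.4
ee_pos: [0.5828, 0.0153, 0.0695]
tool_rot: [0.764, 0.646, 0.0, 0.0]
force: [0.2, -0.6, 1.6]
finger_gap: 0.0118
```

Request:
move_arm --pt "-1 0 0 0 -0.1" --pt "-1 0 0 0 -0.2" --pt "-1 0 0 0 -0.3" --pt "-1 0 0 0 -0.4" --pt "-1 0 0 0 -0.48" --pt "-1 0 0 0 -0.52"

```text
t: 17.0
ee_pos: [0.5828, 0.0153, 0.0695]
tool_rot: [0.904, 0.427, 0.0, 0.0]
force: [0.9, 1.2, 1.2]
finger_gap: 0.012
```

```bash
python3 snap.py b4h
```

```text
t 17.0 q [ 0.761  0.976 -1.242  1.821  1.026  1.161  0.038] M [-0.014 -0.136  0.163] F [0.85 1.22 1.15]
pos [0.5828 0.0153 0.0695] tool y ang 140.49749362866098 gap 0.012046126201159447
```

First pass is done on all four: 4 × 29.9°. I'll hold briefly, then continue on bolt 4 since it's already gripped, feeling for the seal.

Request:
move_arm --pt "-1 0 0 0 0" --pt "-1 0 0 0 0" --pt "-1 0 0 0 0"

```text
t: 17.3
ee_pos: [0.5828, 0.0153, 0.0695]
tool_rot: [0.904, 0.428, 0.0, 0.0]
force: [-0.8, -0.6, 2.7]
finger_gap: 0.0118
```

Request:
move_arm --pt "-1 0 0 0 -0.06" --pt "-1 0 0 0 -0.12" --pt "-1 0 0 0 -0.16" --pt "-1 0 0 0 -0.2" --pt "-1 0 0 0 -0.23"

```text
t: 17.8
ee_pos: [0.5828, 0.0152, 0.0694]
tool_rot: [0.947, 0.321, 0.0, 0.0]
force: [-0.4, 0.8, 4.1]
finger_gap: 0.0121
```

```bash
cat > m.py <<'E'
from station import env
import numpy as np
from scipy.spatial.transform import Rotation as R
o=env.get_obs(); x=R.from_quat(o["tool_rot"]).as_matrix()
print("t",o["t"],"Mz %.3f"%o["moment"][2],"F",np.round(o["force"],1),"ang %.2f"%np.degrees(np.arctan2(-x[1,1],-x[0,1])),"tq7 %.3f"%o["joint_torque"][6],"q7 %.3f"%o["q"][6])
E
python3 m.py
```

```text
t 17.8 Mz 0.136 F [-0.4  0.8  4.1] ang 127.41 tq7 0.129 q7 -0.172
```

Request:
move_arm --pt "-1 0 0 0 -0.03" --pt "-1 0 0 0 -0.06" --pt "-1 0 0 0 -0.09"

```text
t: 18.1
ee_pos: [0.5828, 0.0152, 0.0694]
tool_rot: [0.961, 0.277, 0.0, 0.0]
force: [-0.8, -2.1, 5.1]
finger_gap: 0.0119
```

```bash
python3 m.py
```

```text
t 18.1 Mz 0.098 F [-0.8 -2.1  5.1] ang 122.18 tq7 0.229 q7 -0.256
```

Request:
move_arm --pt "-1 0 0 0 -0.03" --pt "-1 0 0 0 -0.06" --pt "-1 0 0 0 -0.09"

```text
t: 18.4
ee_pos: [0.5828, 0.0152, 0.0694]
tool_rot: [0.972, 0.234, 0.0, 0.0]
force: [-0.9, -1.7, 4.4]
finger_gap: 0.0117
```

```bash
python3 m.py
```

```text
t 18.4 Mz 0.132 F [-0.9 -1.7  4.4] ang 117.01 tq7 0.185 q7 -0.339
```

Request:
move_arm --pt "-1 0 0 0 -0.03" --pt "-1 0 0 0 -0.06" --pt "-1 0 0 0 -0.09"

```text
t: 18.7
ee_pos: [0.5828, 0.0152, 0.0694]
tool_rot: [0.982, 0.19, 0.0, 0.0]
force: [-0.7, -1.6, 4.9]
finger_gap: 0.0117
```

```bash
python3 m.py
```

```text
t 18.7 Mz 0.331 F [-0.7 -1.6  4.9] ang 111.88 tq7 0.038 q7 -0.421
```

Request:
move_arm --pt "-1 0 0 0 -0.02"

```text
t: 18.8
ee_pos: [0.5828, 0.0152, 0.0694]
tool_rot: [0.984, 0.18, 0.0, 0.0]
force: [-1.7, -1.7, 4.6]
finger_gap: 0.0114
```

```bash
python3 m.py
```

```text
t 18.8 Mz 0.373 F [-1.7 -1.7  4.6] ang 110.75 tq7 -0.193 q7 -0.439
```

Bolt 4 climbs 0.13 → 0.33 → 0.37 N m, so it is snug. Releasing and going to bolt 2 (bar at 135.8°).

Request:
move_arm --pt "-0.3 0 0 0 0" --pt "-0.3 0 0 0 0" --pt "-0.3 0 0 0.03 0" --pt "-0.3 0 0 0.06 0.1" --pt "-0.3 -0.018 0.025 0.07 0.2" --pt "-0.3 -0.036 0.05 0.07 0.3" --pt "-0.3 -0.054 0.075 0.07 0.437" --pt "-0.3 -0.07 0.1 0.07 0.437" --pt "-0.3 -0.0824 0.1182 0.06 0.437" --pt "-0.3 -0.0824 0.1182 0.05 0.437" --pt "-0.3 -0.0824 0.1182 0.05 0.437"

```text
t: 19.9
ee_pos: [0.4994, 0.133, 0.1178]
tool_rot: [0.921, 0.39, -0.001, 0.0]
force: [0.1, -0.9, -0.5]
finger_gap: 0.032
```

```bash
python3 snap.py b2p wrist
```

```text
t 19.9 q [ 0.643  0.84  -1.336  1.957  0.918  1.148 -0.276] M [-0.055 -0.195 -0.022] F [ 0.09 -0.88 -0.54]
pos [0.4994 0.133  0.1178] tool y ang 135.944786587478 gap 0.03195435887136421
```

View pics/wrist_b2p.png

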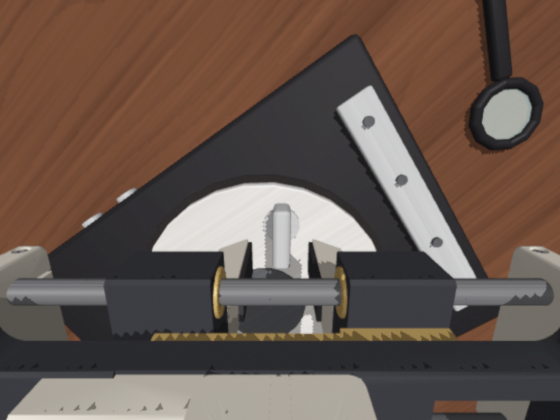

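Bar 2 is at (281,235), centred and parallel.

Request:
move_arm --pt "-0.3 0.0002 0 -0.015 0" --pt "-0.3 0.0002 0 -0.03 0" --pt "-0.3 0.0002 0 -0.042 0" --pt "-0.3 0.0002 0 -0.049 0" --pt "-0.3 0.0002 0 -0.049 0" --pt "-0.3 0.0002 0 -0.049 0"

```text
t: 20.55
ee_pos: [0.5004, 0.1337, 0.0702]
tool_rot: [0.921, 0.39, -0.0, -0.0]
force: [1.0, 0.9, -0.1]
finger_gap: 0.032
```

Request:
move_arm --pt "-1 0 -0.0002 -0.001 0" --pt "-1 0 -0.0002 -0.001 0" --pt "-1 0 -0.0002 -0.001 0" --pt "-1 0 -0.0002 -0.001 0" --pt "-1 0 -0.0002 -0.001 0"

```text
t: 21.05
ee_pos: [0.5006, 0.1332, 0.0696]
tool_rot: [0.921, 0.39, 0.0, 0.0]
force: [-0.4, -1.0, 2.0]
finger_gap: 0.0119
```

Request:
move_arm --pt "-1 0 0 0 -0.06" --pt "-1 0 0 0 -0.12" --pt "-1 0 0 0 -0.16" --pt "-1 0 0 0 -0.2" --pt "-1 0 0 0 -0.23"

```text
t: 21.55
ee_pos: [0.5006, 0.1332, 0.0695]
tool_rot: [0.96, 0.281, 0.0, 0.0]
force: [-0.4, -1.0, 4.4]
finger_gap: 0.0118
```

```bash
python3 m.py
```

```text
t 21.55 Mz 0.144 F [-0.4 -1.   4.4] ang 122.63 tq7 0.122 q7 -0.533
```

Request:
move_arm --pt "-1 0 0 0 -0.03" --pt "-1 0 0 0 -0.06" --pt "-1 0 0 0 -0.09"

```text
t: 21.85
ee_pos: [0.5006, 0.1332, 0.0695]
tool_rot: [0.971, 0.237, 0.0, 0.0]
force: [-1.5, -1.5, 5.9]
finger_gap: 0.0118
```

```bash
python3 m.py
```

```text
t 21.85 Mz 0.121 F [-1.5 -1.5  5.9] ang 117.44 tq7 0.212 q7 -0.614
```

Request:
move_arm --pt "-1 0 0 0 -0.03" --pt "-1 0 0 0 -0.06" --pt "-1 0 0 0 -0.09"

```text
t: 22.15
ee_pos: [0.5005, 0.1332, 0.0695]
tool_rot: [0.981, 0.193, 0.0, 0.0]
force: [-1.3, -0.8, 5.1]
finger_gap: 0.0115
```

```bash
python3 m.py
```

```text
t 22.15 Mz 0.150 F [-1.3 -0.8  5.1] ang 112.29 tq7 0.211 q7 -0.695
```

Request:
move_arm --pt "-1 0 0 0 -0.03" --pt "-1 0 0 0 -0.06" --pt "-1 0 0 0 -0.09"

```text
t: 22.45
ee_pos: [0.5005, 0.1331, 0.0695]
tool_rot: [0.989, 0.149, 0.0, 0.0]
force: [-1.2, -1.6, 5.7]
finger_gap: 0.0115
```

```bash
python3 m.py
```

```text
t 22.45 Mz 0.105 F [-1.2 -1.6  5.7] ang 107.13 tq7 0.209 q7 -0.775
```

Request:
move_arm --pt "-1 0 0 0 -0.03" --pt "-1 0 0 0 -0.06" --pt "-1 0 0 0 -0.09"

```text
t: 22.75
ee_pos: [0.5005, 0.1332, 0.0695]
tool_rot: [0.995, 0.104, 0.0, 0.0]
force: [-1.7, -2.0, 4.7]
finger_gap: 0.0118
```

```bash
python3 m.py
```

```text
t 22.75 Mz 0.118 F [-1.7 -2.   4.7] ang 101.97 tq7 0.208 q7 -0.855
```

Request:
move_arm --pt "-1 0 0 0 -0.03" --pt "-1 0 0 0 -0.06" --pt "-1 0 0 0 -0.09"

```text
t: 23.05
ee_pos: [0.5004, 0.1332, 0.0695]
tool_rot: [0.998, 0.059, 0.0, 0.0]
force: [-1.9, -1.3, 6.9]
finger_gap: 0.0116
```

```bash
python3 m.py
```

```text
t 23.05 Mz 0.160 F [-1.9 -1.3  6.9] ang 96.81 tq7 0.207 q7 -0.935
```

Request:
move_arm --pt "-1 0 0 0 -0.03" --pt "-1 0 0 0 -0.06" --pt "-1 0 0 0 -0.08"

```text
t: 23.35
ee_pos: [0.5004, 0.1331, 0.0695]
tool_rot: [1.0, 0.02, 0.0, 0.0]
force: [-1.1, -1.7, 5.7]
finger_gap: 0.0115
```

```bash
python3 m.py
```

```text
t 23.35 Mz 0.267 F [-1.1 -1.7  5.7] ang 92.25 tq7 -0.091 q7 -1.005
```

Contact felt. Two smaller steps next.

Request:
move_arm --pt "-1 0 0 0 -0.025"

```text
t: 23.45
ee_pos: [0.5004, 0.1332, 0.0695]
tool_rot: [1.0, 0.007, 0.0, 0.0]
force: [-2.2, -1.6, 6.0]
finger_gap: 0.0121
```

```bash
python3 m.py
```

```text
t 23.45 Mz 0.302 F [-2.2 -1.6  6. ] ang 90.85 tq7 0.034 q7 -1.027
```

Request:
move_arm --pt "-1 0 0 0 -0.02"

```text
t: 23.55
ee_pos: [0.5004, 0.1331, 0.0695]
tool_rot: [1.0, -0.003, 0.0, 0.0]
force: [-1.2, -1.6, 6.1]
finger_gap: 0.0116
```

```bash
python3 m.py
```

```text
t 23.55 Mz 0.296 F [-1.2 -1.6  6.1] ang 89.71 tq7 -0.124 q7 -1.044
```

Bolt 2 is snug at about 0.30 N m. Step 3 should now be met. Next is bolt 1 (bar at 158.2°); I'll check the spring-back in the picture.

Request:
move_arm --pt "-0.3 0 0 0 0" --pt "-0.3 0 0 0 0" --pt "-0.3 0 0 0.03 0" --pt "-0.3 0 0 0.06 0.14" --pt "-0.3 0.02 -0.0035 0.07 0.28" --pt "-0.3 0.04 -0.007 0.07 0.42" --pt "-0.3 0.06 -0.0105 0.07 0.56" --pt "-0.3 0.08 -0.014 0.07 0.7" --pt "-0.3 0.0998 -0.0175 0.07 0.84" --pt "-0.3 0.0998 -0.0175 0.07 0.98" --pt "-0.3 0.0998 -0.0175 0.07 1.12" --pt "-0.3 0.0998 -0.0175 0.07 1.196"

```text
t: 24.75
ee_pos: [0.6003, 0.1158, 0.1386]
tool_rot: [0.826, 0.563, -0.0, -0.001]
force: [0.8, -0.0, -0.6]
finger_gap: 0.0322
```

Request:
move_arm --pt "-0.3 0 0 -0.01 0" --pt "-0.3 0 0 -0.02 0"

```text
t: 24.95
ee_pos: [0.6002, 0.1157, 0.1182]
tool_rot: [0.828, 0.56, -0.0, -0.0]
force: [0.6, -0.6, -0.1]
finger_gap: 0.0321
```

```bash
python3 snap.py b1p wrist
```

```text
t 24.95 q [ 0.601  0.995 -1.335  1.724  1.014  1.29   0.217] M [ 0.022 -0.138  0.011] F [ 0.57 -0.63 -0.11]
pos [0.6002 0.1157 0.1182] tool y ang 158.13443676550173 gap 0.0320629550200556
```

View pics/wrist_b1p.png

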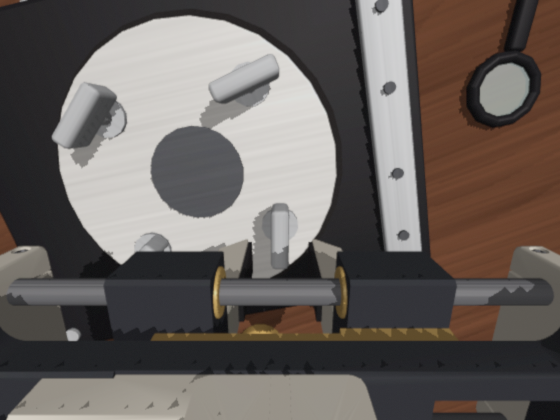

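Bar 1 is at (281,236), aligned. Bar 2 runs about (214,91)-(274,66); I'll compute its spring-back angle while lowering.

Run:
```python
from h import *
f=np.load("wrist_b1p.npy",allow_pickle=True).item()
i=f["image"][40:120,195:295]; cv2.imwrite("pics/b2z.png",cv2.resize(i[:,:,::-1],None,fx=7,fy=7,interpolation=cv2.INTER_CUBIC))
P,Q=[ray(f,u,v,.096)[:2] for u,v in ((212,89),(275,64))]
d=P-Q; print(np.linalg.norm(d),np.degrees(np.arctan2(d[1],d[0])))
```

```text
0.03811261578896628 -91.97419123233132
```

View pics/b2z.png

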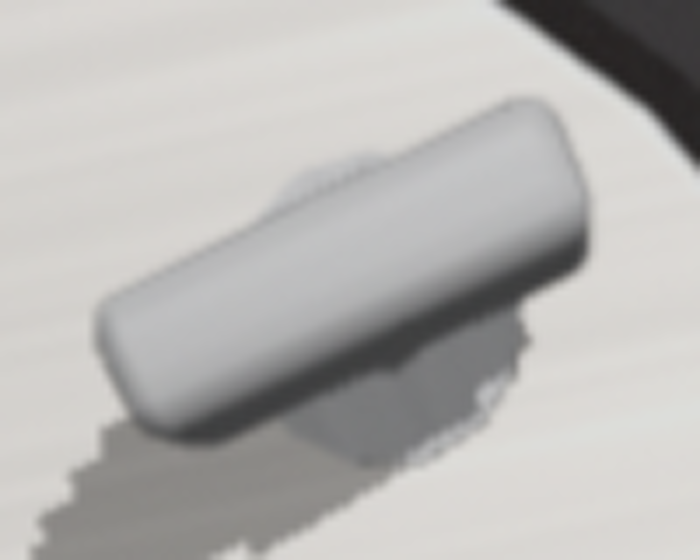

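Request:
move_arm --pt "-0.3 0 0 -0.015 0" --pt "-0.3 0 0 -0.03 0" --pt "-0.3 0 0 -0.042 0" --pt "-0.3 0 0 -0.049 0" --pt "-0.3 0 0 -0.049 0" --pt "-0.3 0 0 -0.049 0"

```text
t: 25.6
ee_pos: [0.6004, 0.1161, 0.0704]
tool_rot: [0.828, 0.561, 0.0, -0.0]
force: [0.5, 0.8, 0.5]
finger_gap: 0.0324
```

Run:
```python
from h import *
f=np.load("wrist_b1p.npy",allow_pickle=True).item()
P,Q=[ray(f,195+u/7,40+v/7,.096)[:2] for u,v in ((105,305),(520,97))]
d=P-Q; print(np.linalg.norm(d),np.degrees(np.arctan2(d[1],d[0])))
```

```text
0.03693366903608304 -87.55860213813399
```

Request:
move_arm --pt "-1 0 -0.0004 -0.001 0" --pt "-1 0 -0.0004 -0.001 0" --pt "-1 0 -0.0004 -0.001 0" --pt "-1 0 -0.0004 -0.001 0" --pt "-1 0 -0.0004 -0.001 0"

```text
t: 26.1
ee_pos: [0.6006, 0.1156, 0.0696]
tool_rot: [0.828, 0.561, 0.0, 0.0]
force: [-0.2, -0.4, 1.8]
finger_gap: 0.012
```

Request:
move_arm --pt "-1 0 0 0 -0.06" --pt "-1 0 0 0 -0.12" --pt "-1 0 0 0 -0.16" --pt "-1 0 0 0 -0.2" --pt "-1 0 0 0 -0.23"

```text
t: 26.6
ee_pos: [0.6006, 0.1155, 0.0696]
tool_rot: [0.887, 0.462, 0.0, 0.0]
force: [0.7, -0.9, 2.1]
finger_gap: 0.0115
```

```bash
python3 m.py
```

```text
t 26.6 Mz 0.157 F [ 0.7 -0.9  2.1] ang 145.03 tq7 0.133 q7 -0.027
```

Request:
move_arm --pt "-1 0 0 0 -0.03" --pt "-1 0 0 0 -0.06" --pt "-1 0 0 0 -0.09"

```text
t: 26.9
ee_pos: [0.6006, 0.1156, 0.0696]
tool_rot: [0.907, 0.421, 0.0, 0.0]
force: [0.3, -0.0, 4.3]
finger_gap: 0.0118
```

```bash
python3 m.py
```

```text
t 26.9 Mz 0.174 F [ 0.3 -0.   4.3] ang 139.82 tq7 0.233 q7 -0.112
```

Bar 2 sprang back about 2.7° (0.05 rad), as expected for a bolt held by its drag. Continuing on bolt 1.

Request:
move_arm --pt "-1 0 0 0 -0.03" --pt "-1 0 0 0 -0.06" --pt "-1 0 0 0 -0.09"

```text
t: 27.2
ee_pos: [0.6006, 0.1155, 0.0696]
tool_rot: [0.925, 0.38, 0.0, 0.0]
force: [1.0, -0.4, 5.2]
finger_gap: 0.0121
```

```bash
python3 m.py
```

```text
t 27.2 Mz 0.164 F [ 1.  -0.4  5.2] ang 134.65 tq7 0.227 q7 -0.196
```

Request:
move_arm --pt "-1 0 0 0 -0.03" --pt "-1 0 0 0 -0.06" --pt "-1 0 0 0 -0.08"

```text
t: 27.5
ee_pos: [0.6006, 0.1155, 0.0696]
tool_rot: [0.939, 0.343, 0.0, 0.0]
force: [0.4, -0.3, 5.6]
finger_gap: 0.012
```

```bash
python3 m.py
```

```text
t 27.5 Mz 0.227 F [ 0.4 -0.3  5.6] ang 130.08 tq7 -0.047 q7 -0.271
```

Request:
move_arm --pt "-1 0 0 0 -0.03"

```text
t: 27.6
ee_pos: [0.6006, 0.1156, 0.0696]
tool_rot: [0.944, 0.329, 0.0, -0.0]
force: [1.3, -0.1, 5.0]
finger_gap: 0.0117
```

```bash
python3 m.py
```

```text
t 27.6 Mz 0.269 F [ 1.3 -0.1  5. ] ang 128.37 tq7 0.179 q7 -0.298
```

Request:
move_arm --pt "-1 0 0 0 -0.03"

```text
t: 27.7
ee_pos: [0.6006, 0.1156, 0.0696]
tool_rot: [0.949, 0.314, 0.0, 0.0]
force: [1.2, -0.6, 5.3]
finger_gap: 0.0118
```

```bash
python3 m.py
```

```text
t 27.7 Mz 0.313 F [ 1.2 -0.6  5.3] ang 126.65 tq7 0.057 q7 -0.326
```

Bolt 1 is snug: 0.16 → 0.23 → 0.27 → 0.31 N m. Now bolt 3 (bar at 120.3°).

Request:
move_arm --pt "-0.3 0 0 0 0" --pt "-0.3 0 0 0 0" --pt "-0.3 0 0 0.03 0" --pt "-0.3 0 0 0.06 0" --pt "-0.3 -0.03 -0.02 0.07 -0.05" --pt "-0.3 -0.06 -0.04 0.07 -0.11" --pt "-0.3 -0.09 -0.06 0.07 -0.11" --pt "-0.3 -0.118 -0.0825 0.06 -0.11" --pt "-0.3 -0.118 -0.0825 0.05 -0.11" --pt "-0.3 -0.118 -0.0825 0.05 -0.11" --pt "-0.3 -0.118 -0.0825 0.05 -0.11"

```text
t: 28.8
ee_pos: [0.4828, 0.0335, 0.1193]
tool_rot: [0.965, 0.263, 0.0, -0.0]
force: [0.9, -0.1, -0.4]
finger_gap: 0.0322
```

```bash
python3 snap.py b3p wrist
```

```text
t 28.8 q [ 0.887  0.799 -1.367  2.034  0.897  1.112 -0.37 ] M [ 0.035 -0.114  0.038] F [ 0.86 -0.15 -0.37]
pos [0.4828 0.0335 0.1193] tool y ang 120.46217085867248 gap 0.0321988994809847
```

View pics/wrist_b3p.png

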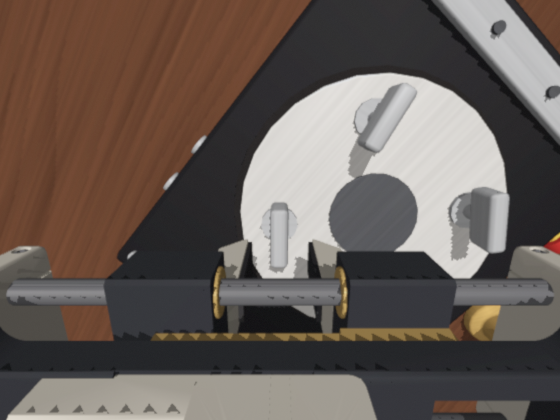

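Bar 3 is at (279,236), aligned and well inside the jaws.

Request:
move_arm --pt "-0.3 -0.0002 -0.0004 -0.015 0" --pt "-0.3 -0.0002 -0.0004 -0.03 0" --pt "-0.3 -0.0002 -0.0004 -0.042 0" --pt "-0.3 -0.0002 -0.0004 -0.05 0" --pt "-0.3 -0.0002 -0.0004 -0.05 0" --pt "-1 -0.0002 -0.0004 -0.05 0" --pt "-1 -0.0002 -0.0004 -0.05 0" --pt "-1 -0.0002 -0.0004 -0.05 0" --pt "-1 -0.0002 -0.0004 -0.05 0" --pt "-1 -0.0002 -0.0004 -0.05 0"

```text
t: 29.85
ee_pos: [0.4827, 0.0327, 0.0697]
tool_rot: [0.965, 0.263, 0.001, -0.0]
force: [2.3, 0.5, 1.0]
finger_gap: 0.0117
```

Request:
move_arm --pt "-1 0 0 0 -0.06" --pt "-1 0 0 0 -0.12" --pt "-1 0 0 0 -0.16" --pt "-1 0 0 0 -0.2" --pt "-1 0 0 0 -0.23"

```text
t: 30.35
ee_pos: [0.4826, 0.0326, 0.0697]
tool_rot: [0.989, 0.15, 0.001, 0.0]
force: [1.4, 0.3, 2.3]
finger_gap: 0.0118
```

```bash
python3 m.py
```

```text
t 30.35 Mz 0.191 F [1.4 0.3 2.3] ang 107.22 tq7 0.119 q7 -0.632
```

Request:
move_arm --pt "-1 0 0 0 -0.03" --pt "-1 0 0 0 -0.06" --pt "-1 0 0 0 -0.09"

```text
t: 30.65
ee_pos: [0.4826, 0.0327, 0.0697]
tool_rot: [0.995, 0.105, 0.001, -0.0]
force: [1.2, -0.0, 5.4]
finger_gap: 0.0118
```

```bash
python3 m.py
```

```text
t 30.65 Mz 0.110 F [ 1.2 -0.   5.4] ang 102.01 tq7 0.218 q7 -0.712
```

Request:
move_arm --pt "-1 0 0 0 -0.03" --pt "-1 0 0 0 -0.06" --pt "-1 0 0 0 -0.09"

```text
t: 30.95
ee_pos: [0.4826, 0.0326, 0.0697]
tool_rot: [0.998, 0.06, 0.001, -0.0]
force: [0.7, 0.9, 5.9]
finger_gap: 0.0113
```

```bash
python3 m.py
```

```text
t 30.95 Mz 0.156 F [0.7 0.9 5.9] ang 96.85 tq7 0.207 q7 -0.792
```

Request:
move_arm --pt "-1 0 0 0 -0.03" --pt "-1 0 0 0 -0.06" --pt "-1 0 0 0 -0.08"

```text
t: 31.25
ee_pos: [0.4825, 0.0326, 0.0697]
tool_rot: [1.0, 0.02, 0.0, 0.0]
force: [1.6, 0.8, 5.7]
finger_gap: 0.0118
```

```bash
python3 m.py
```

```text
t 31.25 Mz 0.204 F [1.6 0.8 5.7] ang 92.27 tq7 0.018 q7 -0.862
```

Request:
move_arm --pt "-1 0 0 0 -0.03"

```text
t: 31.35
ee_pos: [0.4825, 0.0326, 0.0697]
tool_rot: [1.0, 0.005, 0.0, -0.0]
force: [0.7, -0.8, 5.6]
finger_gap: 0.012
```

```bash
python3 m.py
```

```text
t 31.35 Mz 0.125 F [ 0.7 -0.8  5.6] ang 90.56 tq7 0.278 q7 -0.888
```

Still only drag, so the 0.20 was noise. Going on in small steps.

Request:
move_arm --pt "-1 0 0 0 -0.03" --pt "-1 0 0 0 -0.06"

```text
t: 31.55
ee_pos: [0.4824, 0.0327, 0.0697]
tool_rot: [1.0, -0.025, 0.0, -0.0]
force: [0.8, 0.7, 6.1]
finger_gap: 0.0117
```

```bash
python3 m.py
```

```text
t 31.55 Mz 0.133 F [0.8 0.7 6.1] ang 87.11 tq7 0.205 q7 -0.941
```

Request:
move_arm --pt "-1 0 0 0 -0.03" --pt "-1 0 0 0 -0.06"

```text
t: 31.75
ee_pos: [0.4824, 0.0326, 0.0697]
tool_rot: [0.998, -0.055, 0.0, -0.0]
force: [0.5, -0.4, 6.3]
finger_gap: 0.0118
```

```bash
python3 m.py
```

```text
t 31.75 Mz 0.145 F [ 0.5 -0.4  6.3] ang 83.68 tq7 0.171 q7 -0.994
```

Request:
move_arm --pt "-1 0 0 0 -0.03" --pt "-1 0 0 0 -0.06"

```text
t: 31.95
ee_pos: [0.4824, 0.0326, 0.0697]
tool_rot: [0.996, -0.085, 0.0, 0.0]
force: [0.3, -0.1, 5.8]
finger_gap: 0.0122
```

```bash
python3 m.py
```

```text
t 31.95 Mz 0.263 F [ 0.3 -0.1  5.8] ang 80.26 tq7 0.076 q7 -1.046
```

Request:
move_arm --pt "-1 0 0 0 -0.02"

```text
t: 32.05
ee_pos: [0.4824, 0.0326, 0.0697]
tool_rot: [0.995, -0.095, 0.0, 0.0]
force: [0.6, 0.0, 6.7]
finger_gap: 0.0118
```

```bash
python3 m.py
```

```text
t 32.05 Mz 0.293 F [0.6 0.  6.7] ang 79.12 tq7 -0.142 q7 -1.063
```

Request:
move_arm --pt "-1 0 0 0 -0.02"

```text
t: 32.15
ee_pos: [0.4823, 0.0326, 0.0697]
tool_rot: [0.995, -0.105, 0.0, 0.0]
force: [0.0, -0.1, 6.7]
finger_gap: 0.0119
```

```bash
python3 m.py
```

```text
t 32.15 Mz 0.273 F [ 0.  -0.1  6.7] ang 78.00 tq7 -0.103 q7 -1.080
```

Request:
move_arm --pt "-1 0 0 0 -0.02"

```text
t: 32.25
ee_pos: [0.4823, 0.0327, 0.0697]
tool_rot: [0.993, -0.114, 0.0, 0.0]
force: [-0.1, 1.1, 5.4]
finger_gap: 0.0118
```

```bash
python3 m.py
```

```text
t 32.25 Mz 0.362 F [-0.1  1.1  5.4] ang 76.87 tq7 -0.131 q7 -1.097
```

Bolt 3 is snug at roughly 0.3 to 0.36 N m. Releasing, rising and looking over all the bolts.

Request:
move_arm --pt "-0.3 0 0 0 0" --pt "-0.3 0 0 0 0" --pt "-0.3 0 0 0 0" --pt "-0.3 0 0 0.03 0" --pt "-0.3 0 0 0.07 0" --pt "-0.3 0 0 0.11 0.13" --pt "-0.3 0 0 0.15 0.26" --pt "-0.3 0.01 0 0.18 0.39" --pt "-0.3 0.03 0 0.18 0.52" --pt "-0.3 0.06 0 0.18 0.52" --pt "-0.3 0.1 0 0.18 0.52" --pt "-0.3 0.13 0 0.18 0.52"

```text
t: 33.45
ee_pos: [0.6137, 0.0316, 0.2485]
tool_rot: [0.989, 0.145, -0.0, 0.0]
force: [-0.1, 0.5, 0.1]
finger_gap: 0.0322
```

Request:
move_arm --pt "-0.3 0.04 0 0 0" --pt "-0.3 0.06 0 0 0" --pt "-0.3 0.06 0 0 0"

```text
t: 33.75
ee_pos: [0.6737, 0.0324, 0.2478]
tool_rot: [0.99, 0.144, -0.0, -0.001]
force: [0.0, 0.8, 0.8]
finger_gap: 0.0318
```

```bash
python3 snap.py end wrist scene side
```

```text
t 33.75 q [ 0.638  0.84  -1.267  1.443  0.798  1.434 -0.342] M [ 0.001 -0.134 -0.022] F [0.04 0.77 0.79]
pos [0.6737 0.0324 0.2478] tool y ang 106.6090278827137 gap 0.03180234505161494
```

View pics/wrist_end.png

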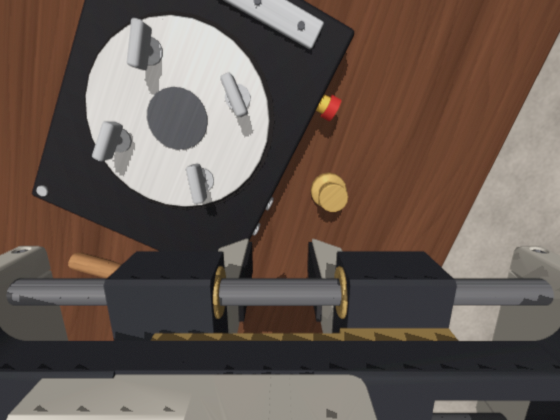

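View pics/scene_end.png

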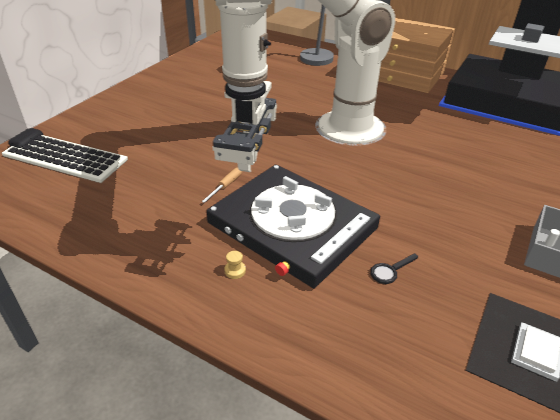

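Bystanders look untouched in both views. The bars show at (139,44), (234,93), (196,184) and (106,141); I'll measure their angles.

Run:
```python
from h import *
f=np.load("wrist_end.npy",allow_pickle=True).item(); i=f["image"][:,:,::-1]
cs={2:(139,44),1:(234,94),4:(197,184),3:(106,141)}
T=np.vstack([np.hstack([cv2.resize(i[max(0,v-28):v+28,u-36:u+36],(396,300),interpolation=cv2.INTER_CUBIC) for u,v in (cs[a],cs[b])]) for a,b in ((2,1),(3,4))])
cv2.imwrite("pics/ends.png",T)
```

```text
(no output)
```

View pics/ends.png

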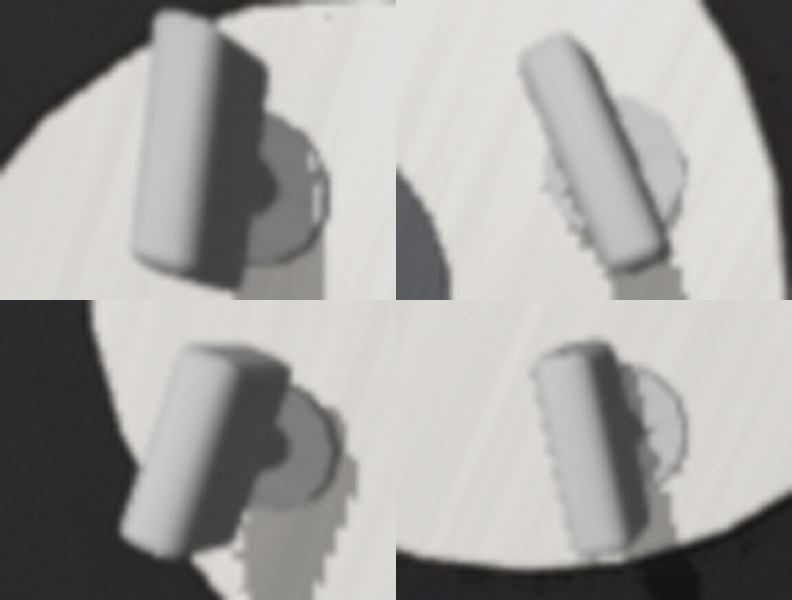

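Run:
```python
from h import *
f=np.load("wrist_end.npy",allow_pickle=True).item()
cs={2:(139,44),1:(234,94),4:(197,184),3:(106,141)}; off={2:(0,0),1:(396,0),3:(0,300),4:(396,300)}
E={2:[((155,15),(134,250)),((218,25),(190,265))],1:[((522,68),(608,258)),((575,40),(662,240))],3:[((180,360),(122,530)),((237,365),(183,552))],4:[((537,375),(575,545)),((582,360),(628,545))]}
rel={1:126.65,2:89.7,3:76.9,4:110.75}
for b in sorted(E):
    for p,q in E[b]:
        P,Q=[ray(f,cs[b][0]-36+(u-off[b][0])/5.5,max(0,cs[b][1]-28)+(v-off[b][1])/5.357,.096)[:2] for u,v in (p,q)]
        d=P-Q; a=np.degrees(np.arctan2(d[1],d[0]))%180; print(b,"ang %.1f"%a,"released at",rel[b])
# bystander pixel shift
for n in ("scene","side"):
    a=cv2.imread(f"pics/{n}0.png"); b=cv2.imread(f"pics/{n}_end.png")
    for nm,(u,v,w) in (dict(collet=(235,264,14),loupe=(384,273,16)) if n=="scene" else dict(collet=(324,228,12),driver=(280,320,30))).items():
        t=a[v-w:v+w,u-w:u+w]; s=b[v-w-8:v+w+8,u-w-8:u+w+8]
        _,m,_,l=cv2.minMaxLoc(cv2.matchTemplate(s,t,cv2.TM_CCOEFF_NORMED)); print(n,nm,m,l[0]-8,l[1]-8)
```

```text
1 ang 129.4 released at 126.65
1 ang 129.1 released at 126.65
2 ang 93.1 released at 89.7
2 ang 92.1 released at 89.7
3 ang 79.4 released at 76.9
3 ang 82.4 released at 76.9
4 ang 113.9 released at 110.75
4 ang 115.8 released at 110.75
scene collet 0.9997812509536743 0 0
scene loupe 0.999860942363739 0 0
side collet 0.9989604353904724 0 0
side driver 0.9979553818702698 0 0
```

Spring-back looks like 3 to 4°, as drag-held bolts should show. Bolt 4 has the least certain reading, so I'll cross-check it from the closer b3p picture.

Run:
```python
from h import *
f=np.load("wrist_b3p.npy",allow_pickle=True).item(); i=f["image"][175:265,440:530,::-1]
cv2.imwrite("pics/b4z.png",cv2.resize(i,None,fx=6,fy=6,interpolation=cv2.INTER_CUBIC))
i=f["image"][70:165,345:425,::-1]
cv2.imwrite("pics/b1z.png",cv2.resize(i,None,fx=6,fy=6,interpolation=cv2.INTER_CUBIC))
```

```text
(no output)
```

View pics/b4z.png

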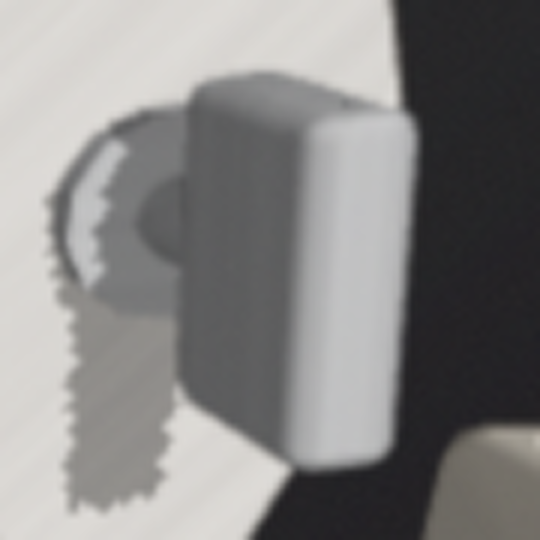

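Run:
```python
from h import *
f=np.load("wrist_b3p.npy",allow_pickle=True).item()
for p,q in [((416,140),(394,440)),((305,135),(287,445))]:
    P,Q=[ray(f,440+u/6,175+v/6,.096)[:2] for u,v in (p,q)]
    d=P-Q; print(np.degrees(np.arctan2(d[1],d[0]))%180)
```

```text
128.86218828604
128.70056396624327
```

That bar is actually bolt 1 (128.8°, released at 126.65°), a 2.2° spring-back, which is fine. I'll take one closer look at bolt 4.

Request:
move_arm --pt "-0.3 -0.02 -0.02 -0.02 0" --pt "-0.3 -0.035 -0.04 -0.04 0" --pt "-0.3 -0.035 -0.045 -0.06 0" --pt "-0.3 -0.035 -0.045 -0.06 0" --pt "-0.3 -0.035 -0.045 -0.06 0"

```text
t: 34.4
ee_pos: [0.6369, -0.012, 0.1896]
tool_rot: [0.989, 0.145, 0.0, -0.0]
force: [-0.3, 0.3, 1.1]
finger_gap: 0.032
```

```bash
python3 snap.py b4e wrist
python3 - <<'E'
from h import *; from bolts import B
f=np.load("wrist_b4e.npy",allow_pickle=True).item()
u,v=proj(f,[.5828,.0153,.096])[0]; print(u,v)
u,v=int(u),int(v); i=f["image"][max(0,v-45):v+45,u-45:u+45,::-1]; print(u-45,max(0,v-45))
cv2.imwrite("pics/b4e.png",cv2.resize(i,None,fx=6,fy=6,interpolation=cv2.INTER_CUBIC))
E
```

```text
t 34.4 q [ 0.76   0.851 -1.262  1.605  0.833  1.317 -0.338] M [ 0.018 -0.137 -0.048] F [-0.32  0.31  1.13]
pos [ 0.6369 -0.012   0.1896] tool y ang 106.71696420755094 gap 0.03203374797115097
227.379041594285 162.38271623133357
182 117
```

View pics/b4e.png

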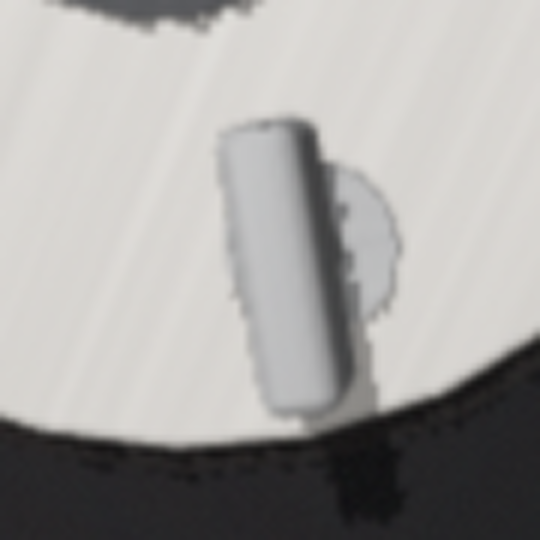

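Run:
```python
from h import *
f=np.load("wrist_b4e.npy",allow_pickle=True).item()
for p,q in [((221,145),(261,395)),((288,135),(331,385))]:
    P,Q=[ray(f,182+u/6,117+v/6,.096)[:2] for u,v in (p,q)]
    d=P-Q; print(np.degrees(np.arctan2(d[1],d[0]))%180)
```

```text
112.75224540716007
114.06196280686731
```

Bolt 4 rests at about 113.4° (spring-back 2.7°), still about 3.5° past its seal contact. Handing in.

Run:
```python
from station import env
print(env.close_job())
```

```text
the job is handed in; nothing more can be done
None
```

I tightened all four bolts in two crosswise passes and handed the job in at about 34 s. No verdict came back.

- **First pass:** I turned bolts 1, 3, 2 and 4, in that order, about 30° each (0.52 rad measured). The wrist sensor read a drag of about 0.14–0.18 N m.
- **Second pass:** I went 4, 2, then 1, 3, turning in small steps until the torque climbed:

| Bolt | Last torque while turning (N m) | Spring-back after release |
|---|---|---|
| 4 | 0.37 | about 2.7° |
| 2 | 0.30 | about 2.9° |
| 1 | 0.31 | about 2.2–2.6° |
| 3 | 0.36 | about 2.5–5.5° |

- **Over the target:** All four ended above the 0.25 N m aim, and above the 0.2–0.3 range except bolt 2. They are well below the 0.7 N m that crushes the seal.
- **Are they tight?** From the resting angles I estimate each bolt still presses its seat with about 4–6 N. That is worked out from pictures, not measured.
- **Surroundings:** The collet and the loupe in the scene view, and the collet and the driver in the side view, showed no pixel shift from the start. The arm ended clear of everything.
- **Checks that were off:**
  - Torque readings scattered by roughly ±0.03–0.06 N m. One 0.20 reading on bolt 3 proved to be noise at the next step.
  - The camera angles for bolts 3 and 4 varied by 2–3°. A closer look settled bolt 4; bolt 3 had no second look.

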